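Put the fuse tins away in the spring-catch drawer

TASK

Take the wooden dowel from its stand and push it down through the small hole in the back of the white drawer unit's top, pressing the spring catch beneath it so that the drawer springs out. Stack all the flat steel fuse tins (three to five) lying flat in one square, even pile on the cork pad in the drawer, long sides along the pad's long sides, then push the drawer shut until it is caught. Leave the dowel standing in its stand, and do not shift the other things on the shelf.

Things in the scene. Friction and masses are not known exactly. Their poses are not given: they have to be found in the camera images.
- hole (a point): Centre of the round release hole, 28 mm across, through the 8 mm top of the white drawer unit (fixed box 223 mm long, 170 wide, 100 high). The point lies in the top face, 100 mm above the shelf, on the unit's centre line, 200 mm from the shut drawer's front face. Axes are the unit's: +x runs from the drawer front to the unit's back, so the drawer comes out towards -x; z is up
- latch: Spring catch; its origin is the centre of the top of its round steel pad, 44 mm across, straight below the hole: 65 mm above the shelf at rest (35 mm below the unit's top), 48 mm at its lower stop. Pressed below about 53 to 52 mm it lets the shut drawer go; it takes about 4 N to start and 9 N at full travel, and springs back up when let go
- drawer (a joint): How far the drawer is out, m: about 0.001 when shut and caught, 0.140 fully out. A spring (about 4 N shut, 2 N out) throws it fully out when the catch is released. Pushed in slowly to 0 or a little beyond (its stop is at -0.007), which takes up to about 15 N at the end, it is caught again by itself; latch is then back up
- drawer_pad (a point): Centre of the flat cork pad (95 x 52 mm, long side along x) on the drawer's floor, 12 mm above the shelf. Moves with the drawer; axes as hole. Floor about 126 (x) by 140 mm (y), with a lip 6 mm high at sides and back; the 90 mm high front panel's inner face is 65 mm from this point (-x). With the drawer fully out the unit's body begins 82 mm behind it (+x)
- drawer_front (a point): Centre of the outer face of the drawer's wooden front panel (166 mm wide, 10 mm thick, from 4 to 90 mm above the shelf; no handle), 47 mm above the shelf. Moves with the drawer; axes as those of hole, so +x is the direction to push it shut
- dowel_mid (a point): Middle of the round wooden dowel, 18 mm thick, 150 mm long, 50 g, flat ends, z axis along it. It stands upright in its stand with its foot 5 mm above the shelf, so this point is 80 mm above the shelf; the upper 105 mm stand free. To work the catch its foot must go about 50 mm below the unit's top, so hold it in its upper half
- stand_mouth (a point): Centre of the mouth of the dowel's stand, a dark wooden block 64 x 64 x 50 mm fixed to the shelf, with an upright bore 25 mm wide and 45 mm deep, countersunk by 3 mm. The point lies in its top face, 50 mm above the shelf
- tin1_c (a point): Centre of a flat closed steel tin, 95 mm (its x) by 52 mm (its y) by 14 mm (its z), 90 to 180 g, lying flat; its middle is 7 mm above what it lies on. Three to five tins are present and all are alike; None means this one is absent (or is being held)
- tin2_c (a point): Centre of a flat closed steel tin, 95 mm (its x) by 52 mm (its y) by 14 mm (its z), 90 to 180 g, lying flat; its middle is 7 mm above what it lies on. Three to five tins are present and all are alike; None means this one is absent (or is being held)
- tin3_c (a point): Centre of a flat closed steel tin, 95 mm (its x) by 52 mm (its y) by 14 mm (its z), 90 to 180 g, lying flat; its middle is 7 mm above what it lies on. Three to five tins are present and all are alike; None means this one is absent (or is being held)
- tin4_c (a point): Centre of a flat closed steel tin, 95 mm (its x) by 52 mm (its y) by 14 mm (its z), 90 to 180 g, lying flat; its middle is 7 mm above what it lies on. Three to five tins are present and all are alike; None means this one is absent (or is being held)
- tin5_c (a point): Centre of a flat closed steel tin, 95 mm (its x) by 52 mm (its y) by 14 mm (its z), 90 to 180 g, lying flat; its middle is 7 mm above what it lies on. Three to five tins are present and all are alike; None means this one is absent (or is being held)
- canister: Bystander, to be left alone: cream ceramic canister with a lid, 110 mm across, 162 mm high. Origin at the centre of its underside
- bowls: Bystander, to be left alone: nested stack of small steel bowls, 96 mm across, 52 mm high. Origin at the centre of its underside
- scoop: Bystander, to be left alone: blue plastic scoop with a press button on its handle, 165 mm long, 37 mm high. Origin at the centre of its underside
- dustpan: Bystander, to be left alone: grey plastic dustpan folded flat, 200 x 210 mm, 48 mm high. Origin at the centre of its underside
- torch: Bystander, to be left alone: black torch, 150 mm long, 44 mm thick. Origin at the centre of its underside
- clothespin: Bystander, to be left alone: white plastic clothespin, 75 mm long, 12 mm high. Origin at the centre of its underside
Things that resemble listed ones, but are neither listed nor needed, are in the scene too. Of the things shaped like the part that bears dowel_mid, the wooden one is meant.

How it is judged:
By the outcome, as a careful person would: the job done as asked, in the order asked, and still so for the second after the job is handed in, with the robot touching nothing.
Of tin1, tin2, tin3, tin4, tin5 only 3 to 5 are there at a start; the rules pass over those that are not, and their reading is None.
At some moment in a run one of tin1, tin2, tin3, tin4, tin5 may be knocked a few centimetres aside while the robot is not near it.
It also fails if it takes over 210 s, if anything falls off the work surface, if the arm or the gripper's body presses on something with over 40 N, if the wrist force passes 120 N, or if a joint passes its speed limit or range.

ROBOT

A 6-joint arm with a two-finger parallel gripper is mounted at the origin on the work surface. World frame = base frame: x ahead of the robot, y to its left, z up, the work surface at z = 0. Lengths are in m, angles in degrees, forces in N, time in s.
With the tool pointing down it reaches from about 0.4 to 0.825 m from the base axis. Payload 7 kg.
Tool frame: the origin (TCP) lies on the centre line of the jaws, within the pads' length; the fingertips stand 11 mm ahead of it and the grasp point (between the pads) lies 8 mm behind it; z points along the fingers, y is the line along which they close (so a half turn about z gives the same grasp; the last joint's range is limited). The gripper opens to 88 mm and grips with 3 to 60 N. Pads are 19 mm wide; open, the fingers measure 130 mm over their backs; the gripper's body (78 mm by 193 mm) begins 47 mm behind the grasp point.
Start: joints at [80.334, 20.546, 0.682, 0, -70.136, -16.507], TCP at [0.298, 0.606, 0.238] pointing down, gripper open.
Joint ranges: [-176.03, 176.03], [-82.01, 121.73], [-58.28, 71.71], [-173.87, 95.51], [-174.79, -0.11], [-173.66, 173.66]. Speed limits (degrees/s): [136.94, 136.94, 172.46, 180, 180, 180].

INTERFACE

Orientations are given as [roll, pitch, yaw] about the fixed x, y, z axes, in that order (R = Rz(yaw) Ry(pitch) Rx(roll)).
In Python, from plant import r, capture, camera_model, job gives the robot as it stands.
- The arm moves only by the tool drive_tool, never from a script. Its argument "increments" is a list that holds one entry, the list of rows, each a list of 5 numbers: the gripper's target within -1 to 1 (fully open at 1, half-way at 0, shut at -1), then the shift along the tool's x, y, z scaled (see below), then the turn about the tool's z scaled (see below). In form: [[[gripper, tx, ty, tz, roll], ...]]. A call has 1 to 5 rows; each row is the pose to reach, as a shift and turn from the pose commanded when the call began, along the tool's axes at that moment, turning the shorter way round; what a row does not reach only later rows make up. The controller multiplies each number of a shift by 120 mm and each number of a turn by 360 degrees. A row lasts 1/8 s, in which the tool goes at most 62.5 mm and 10.7 degrees, less where a joint would pass 70% of its speed; a pose out of reach is approached as far as the arm can. A call with a number of a shift or a turn outside -1 to 1 is refused whole. A call with a gripper value outside its range is refused whole. The fingers move at their own pace and stop on an object; "squeeze" is the grip in N (left out, the last holds). Time passes only in rows, so rows that repeat a pose let the fingers close. It gives the time, the measured TCP pose, the force, the opening and the grip force at its end, in the units of the state.
- r.get_state(): the state, without advancing time (a new reading comes with each control period).
- capture(name): name is "scene" or "side" or "wrist"; returns the picture (420x560x3 uint8, red, green, blue); there is no depth.
- camera_model(name): a dict with "camera_matrix" (3x3 intrinsics, pixels), "rvec" (rotation vector, rad) and "tvec" (3), from world to camera coordinates, as OpenCV has them. Camera axes: x right, y down, z forward; pixel columns grow to the right and rows downward; lengths in m; the calibration is good to about 2 mm. A picture is of the moment at which its call begins: read the wrist's pose just before it. camera_model takes no time and is no camera call; for the wrist camera it gives the pose at the moment of the call.
- job.close_job(): hands the job in; it is judged then, once.
The state is a dict: "time_s": time; "joints": joint angles; "qd": joint speeds; "joint_torque": joint torques, N m; "tcp_pos": TCP position; "eef_rot": TCP orientation; "contact_force": force on the tool from outside, world axes, zero at the start; "moment": the same for the moment, N m; "gripper_width": finger opening in m; "gripper_force": force on a finger pad.
Only numpy, scipy, OpenCV 4.12 (cv2) and the standard library are available. Lean on these libraries where they do the work, as an engineer would, in place of code of your own. Each camera call takes 0.05 s, during which the arm holds its last target. There are 200 camera calls.

## Working session

There is one attempt and no reset: what is moved stays moved. The work goes in short steps, Python scripts to look and compute and a tool call to move; the robot and the scene stay as the last step left them, time stands still between calls to the robot, and variables do not carry over. Pictures are saved under pics/ and viewed, at most 14 in all, crops included, and the job is handed in when it is done.

Besides the shell and the picture viewer there is one more tool, called after "Emit:" as name([rows], argument=value, ...), one row to a line, values as JSON. drive_tool: Moves the arm, as the interface text tells. Its arguments: {"type":"object","properties":{"increments":{"type":"array"},"squeeze":{"type":"number"}},"required":["increments"]}

```bash
ls; mkdir -p pics; cat > h.py <<'E'
import numpy as np, cv2
from plant import r, capture, camera_model, job
from scipy.spatial.transform import Rotation as Ro
def cam(n):
    m=camera_model(n);K=np.array(m['camera_matrix'],float);R=cv2.Rodrigues(np.array(m['rvec'],float))[0];t=np.array(m['tvec'],float).ravel();return K,R,t
def ray(c,px,z):
    K,R,t=c;o=-R.T@t;d=R.T@np.linalg.inv(K)@np.array([px[0],px[1],1.]);return o+d*(z-o[2])/d[2]
def proj(c,p):
    K,R,t=c;q=K@(R@np.array(p,float)+t);return q[:2]/q[2]
def shot(n,f):
    c=cam(n);im=capture(n);cv2.imwrite('pics/'+f+'.png',cv2.cvtColor(im,cv2.COLOR_RGB2BGR));return c,im
def st():
    s=r.get_state();print({k:np.round(s[k],4).tolist() for k in('time_s','tcp_pos','eef_rot','contact_force','gripper_width','gripper_force','joints')});return s
E
python3 - <<'E'
from h import *
s=st()
for n in('scene','side','wrist'):
    c,im=shot(n,n+'0');print(n,-c[1].T@c[2], c[0][0,0])
a=[cv2.imread(f'pics/{n}0.png') for n in('scene','side')]
E
```

```text
pics
{'time_s': 0.0, 'tcp_pos': [0.2975, 0.6054, 0.2366], 'eef_rot': [179.9063, -0.0071, -26.1777], 'contact_force': [0.0954, -0.2252, 0.3444], 'gripper_width': 0.0877, 'gripper_force': 0.0, 'joints': [80.3348, 20.5917, 0.6349, -0.0211, -70.135, -16.5053]}
scene [1.5307042  0.39119511 1.18485194] 520.4720364115908
side [ 0.09853833 -1.28038454  0.91399587] 472.4551523278367
wrist [0.35744529 0.57611924 0.38395888] 295.62388254542043
```

View pics/scene0.png

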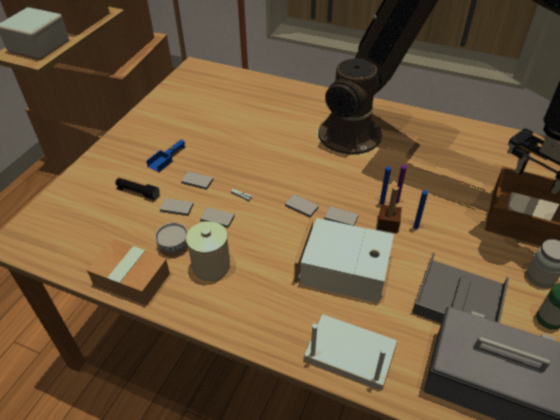

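View pics/side0.png

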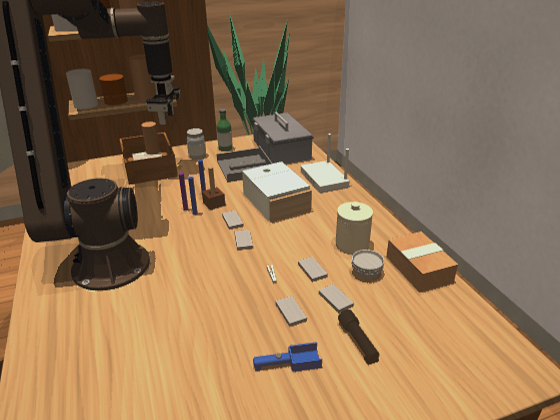

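The scene shows five grey tins at (197,180), (177,207), (217,217), (301,205) and (341,216), and the white unit at (345,258) with its hole at (374,254).

Dowel candidates: wooden one in the dark stand (393,200), blue (386,185), purple (402,183), blue (421,208). The wooden one in the block fits the description, and I'll check it in a close crop.

```bash
python3 - <<'E'
from h import *
c=cam('scene');im=cv2.imread('pics/scene0.png');d=cam('side');im2=cv2.imread('pics/side0.png')
def tins(c,im,pts,tag):
    hsv=cv2.cvtColor(im,cv2.COLOR_BGR2HSV)
    for p in pts:
        seed=im[p[1]-2:p[1]+3,p[0]-2:p[0]+3].reshape(-1,3).mean(0);
        m=(np.abs(im.astype(float)-seed).max(2)<26).astype(np.uint8)
        w=np.zeros_like(m);cv2.circle(w,p,26,1,-1);m=m*w
        n,l=cv2.connectedComponents(m);mm=(l==l[p[1],p[0]]).astype(np.uint8)
        k=cv2.findContours(mm,0,1)[0][0][:,0]
        P=np.array([ray(c,q,.014)[:2] for q in k])*1000
        b=cv2.minAreaRect(P.astype(np.float32));print(tag,p,np.round(b[0]),np.round(b[1]),round(b[2],1),seed.round())
tins(c,im,[(197,180),(177,207),(217,217),(301,205),(341,216)],'sc')
tins(d,im2,[(291,311),(336,298),(312,268),(243,239),(232,219)],'sd')
print('hole',ray(c,(374,254),.1),ray(d,(266,171),.1))
print('standtop',ray(c,(390,213),.05), ray(d,(212,192),.05))
a=cv2.resize(im[160:310,280:440],None,fx=4,fy=4,interpolation=2)
cv2.imwrite('pics/crop0.png',a[:600])
E
```

```text
sc (197, 180) [ 448. -391.] [49. 93.] 3.4 [130. 146. 153.]
sc (177, 207) [ 585. -389.] [50. 93.] 10.8 [130. 147. 153.]
sc (217, 217) [ 585. -245.] [71. 93.] 5.0 [130. 147. 153.]
sc (301, 205) [424. -21.] [92. 50.] 79.9 [130. 147. 153.]
sc (341, 216) [425. 129.] [ 55. 128.] 0.9 [131. 147. 153.]
sd (291, 311) [ 446. -395.] [50. 93.] 3.2 [162. 180. 194.]
sd (336, 298) [ 582. -394.] [50. 94.] 12.1 [162. 180. 194.]
sd (312, 268) [ 573. -251.] [50. 94.] 3.6 [162. 180. 194.]
sd (243, 239) [422. -28.] [92. 50.] 79.6 [163. 181. 195.]
sd (232, 219) [421. 106.] [50. 94.] 0.7 [162. 180. 194.]
hole [0.60809625 0.26011635 0.1       ] [0.59857624 0.24397556 0.1       ]
standtop [0.390859   0.25369144 0.05      ] [0.38601003 0.24940696 0.05      ]
```

View pics/crop0.png

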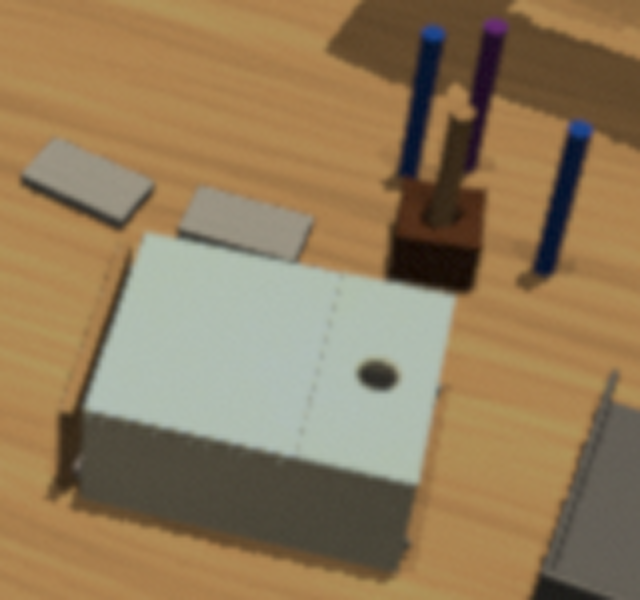

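The crop shows the wooden dowel standing in the dark block (top at about scene (395,186), mouth (390,214)). The look-alikes are blue/purple. The hole is at scene (374.5,253.8), and the drawer front faces left (-y).

```bash
python3 - <<'E'
from h import *
c=cam('scene')
f=lambda q,z:ray(c,(280+q[0]/4-.4,160+q[1]/4-.4),z)[:2]
T=np.array([f(q,.1) for q in [(148,235),(455,293),(415,482),(85,410)]])
print(T.round(4)); 
for a,b in((0,1),(3,2),(0,3),(1,2)):
    v=T[b]-T[a];print(np.linalg.norm(v),np.degrees(np.arctan2(v[1],v[0])))
print('hole',f((378,375),.1),'mouth',f((442,214),.05),'doweltop',f((461,105),.155))
for n,b,t in(('b1',(409,178),(433,34)),('pur',(470,168),(496,26)),('b2',(544,272),(580,130))):print(n,f(b,0),f(t,.15),f(t,.17),f(t,.13))
d=cam('side');print('side unit')
im=cv2.imread('pics/side0.png');cv2.imwrite('pics/crop1.png',np.vstack([cv2.resize(im[150:230,170:320],None,fx=4,fy=4,interpolation=2),]))
w=cv2.imread('pics/wrist0.png')
E
```

```text
[[0.5438 0.0714]
 [0.513  0.2884]
 [0.683  0.3066]
 [0.7108 0.0891]]
0.21924928896979407 98.07221138079738
0.21925920078044273 97.2795336773677
0.16795441148865262 6.054453449899348
0.17098626561076588 6.086533771802464
hole [0.60579454 0.25973024] mouth [0.39115436 0.25407977] doweltop [0.38372674 0.2508483 ]
b1 [0.31178223 0.21314145] [0.30925148 0.21077846] [0.3328578  0.21426527] [0.28564515 0.20729165]
pur [0.28154637 0.25539077] [0.2818564 0.2522417] [0.30599218 0.25492718] [0.25772062 0.24955623]
b2 [0.37132248 0.33635458] [0.37097058 0.33547177] [0.3933841 0.3365487] [0.34855706 0.33439484]
side unit
```

View pics/crop1.png

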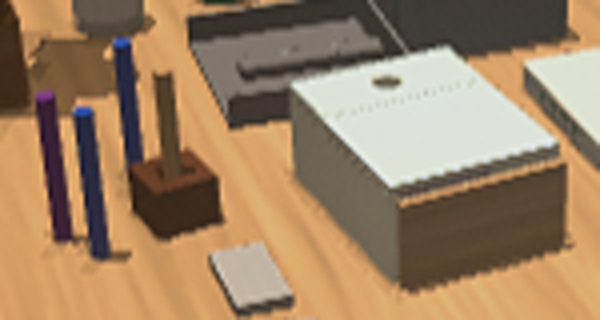

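View pics/wrist0.png

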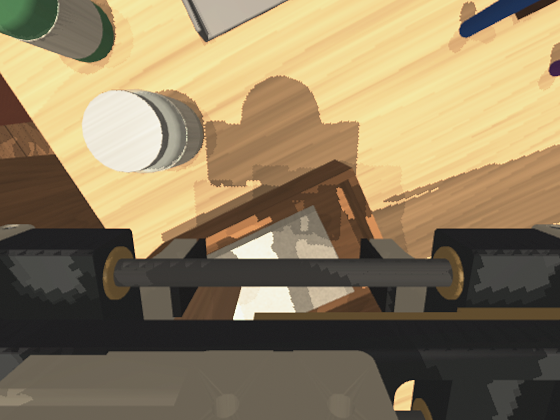

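Emit:
drive_tool([
  [[0.2,0.7,0.5,0,0],[0.2,0.7,0.5,0,0],[0.2,0.7,0.5,0,0]],
])

```text
time_s: 0.52
tcp_pos: [0.3477, 0.5125, 0.238]
eef_rot: [180.0, 0.0, -26.3]
contact_force: [0.3, 0.9, 0.0]
gripper_width: 0.0631
gripper_force: 0.0
```

Emit:
drive_tool([
  [[0.2,0.7,0.5,0,0],[0.2,0.7,0.5,0,0],[0.2,0.7,0.5,0,0]],
])

```text
time_s: 0.9
tcp_pos: [0.3964, 0.4223, 0.2377]
eef_rot: [180.0, 0.0, -26.3]
contact_force: [-0.5, 1.2, 1.1]
gripper_width: 0.0524
gripper_force: 0.0
```

Emit:
drive_tool([
  [[0.2,0.7,0.5,0,0],[0.2,0.7,0.5,0,0],[0.2,0.7,0.5,0,0]],
])

```text
time_s: 1.27
tcp_pos: [0.4452, 0.332, 0.2376]
eef_rot: [180.0, 0.0, -26.3]
contact_force: [0.6, -0.2, -0.5]
gripper_width: 0.0529
gripper_force: 0.0
```

Emit:
drive_tool([
  [[0.2,0,0,0,0.137],[0.2,0,0,0,0.137],[0.2,0,0,0,0.137],[0.2,0,0,0,0.137],[0.2,0,0,0,0.137]],
])

```text
time_s: 1.9
tcp_pos: [0.4441, 0.3347, 0.2373]
eef_rot: [180.0, 0.0, -75.7]
contact_force: [-0.5, 0.7, 0.1]
gripper_width: 0.0525
gripper_force: 0.0
```

Emit:
drive_tool([
  [[0.2,0,0,0,0.137],[0.2,0,0,0,0.137],[0.2,0,0,0,0.137],[0.2,0,0,0,0.137],[0.2,0,0,0,0.137]],
])

```text
time_s: 2.52
tcp_pos: [0.4441, 0.3347, 0.2373]
eef_rot: [180.0, -0.0, -125.0]
contact_force: [-0.1, -0.7, 0.1]
gripper_width: 0.0528
gripper_force: 0.0
```

```bash
python3 - <<'E'
from h import *
st();c,im=shot('wrist','w1')
print(proj(c,(.389,.253,.155)),proj(c,(.39,.253,.05)),proj(c,(.606,.26,.1)))
E
```

```text
{'time_s': 2.525, 'tcp_pos': [0.4441, 0.3347, 0.2373], 'eef_rot': [179.991, -0.0044, -125.0154], 'contact_force': [-0.0663, -0.6943, 0.1494], 'gripper_width': 0.0528, 'gripper_force': 0.0, 'joints': [57.1762, 9.3943, -14.5227, -0.01, -66.0871, -92.1875]}
[279.90926148  88.83248289] [280.01206104 103.80695568] [109.48154567 234.00971826]
```

View pics/w1.png

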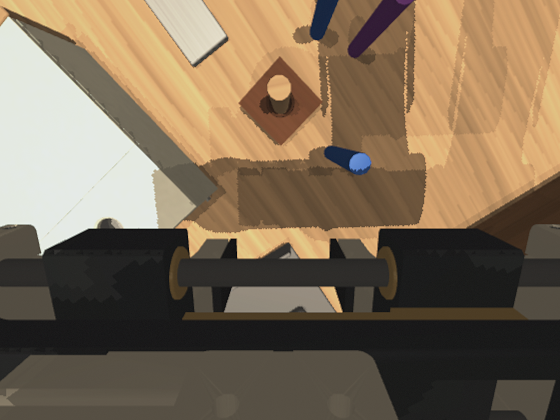

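The wrist view shows the wooden dowel's top at (280,88) and the stand mouth at about (280,104), as predicted. The hole is just visible at (110,224).

Emit:
drive_tool([
  [[0.0,0.825,-0.017,0,0],[0.0,0.825,-0.017,0,0],[0.0,0.825,-0.017,0.4,0],[0.0,0.825,-0.017,0.8,0],[0.0,0.825,-0.017,0.96,0]],
])

```text
time_s: 3.2
tcp_pos: [0.3885, 0.2505, 0.12]
eef_rot: [180.0, -0.2, -124.7]
contact_force: [-0.2, -0.2, 0.5]
gripper_width: 0.0438
gripper_force: 0.0
```

Emit:
drive_tool([
  [[-1,0,0,0,0],[-1,0,0,0,0],[-1,0,0,0,0],[-1,0,0,0,0],[-1,0,0,0,0]],
], squeeze=40)

```text
time_s: 3.82
tcp_pos: [0.3902, 0.2514, 0.1234]
eef_rot: [-180.0, 0.1, -124.8]
contact_force: [-0.5, 0.8, 5.6]
gripper_width: 0.0174
gripper_force: 40.0
```

Emit:
drive_tool([
  [[-1,0,0,-0.3,0],[-1,0,0,-0.7,0],[-1,0,0,-1,0],[-1,0,0,-1,0]],
])

```text
time_s: 4.32
tcp_pos: [0.3906, 0.2516, 0.2453]
eef_rot: [-180.0, 0.3, -124.8]
contact_force: [-0.1, 0.6, -1.6]
gripper_width: 0.0173
gripper_force: 40.0
```

Emit:
drive_tool([
  [[-1,-0.2,-0.18,0,0],[-1,-0.42,-0.36,0,0],[-1,-0.63,-0.54,0,0],[-1,-0.83,-0.72,0,0],[-1,-0.83,-0.72,0,0]],
])

```text
time_s: 4.95
tcp_pos: [0.5184, 0.2828, 0.24]
eef_rot: [180.0, -0.2, -124.9]
contact_force: [-0.3, -0.8, -1.5]
gripper_width: 0.0174
gripper_force: 40.0
```

Emit:
drive_tool([
  [[-1,-0.2,-0.18,0,0],[-1,-0.42,-0.36,0,0],[-1,-0.63,-0.54,0,0],[-1,-0.83,-0.72,0,0],[-1,-0.83,-0.72,0,0]],
])

```text
time_s: 5.58
tcp_pos: [0.6456, 0.3153, 0.24]
eef_rot: [179.9, -0.2, -124.9]
contact_force: [-1.2, -0.0, -0.9]
gripper_width: 0.0171
gripper_force: 40.0
```

```bash
python3 - <<'E'
from h import *
st();c,im=shot('wrist','w2')
print(proj(c,(.606,.26,.1)))
E
```

```text
{'time_s': 5.575, 'tcp_pos': [0.6456, 0.3153, 0.24], 'eef_rot': [179.9385, -0.1597, -124.8718], 'contact_force': [-1.2307, -0.012, -0.9226], 'gripper_width': 0.0171, 'gripper_force': 39.9987, 'joints': [41.5012, 24.6677, 7.2972, -0.0231, -72.7993, -76.3662]}
[283.1651892  132.96632492]
```

View pics/w2.png

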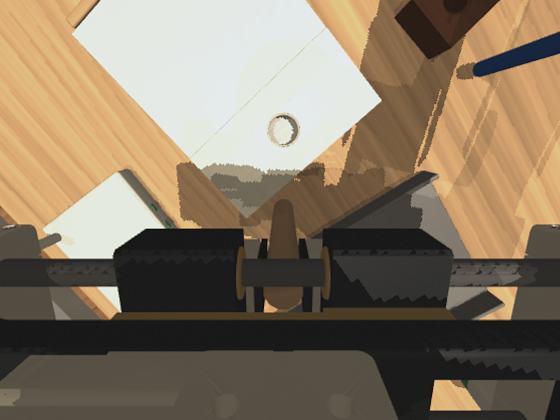

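Hole at (283,130); the held dowel's foot is at about (284,203), in line.

```bash
python3 - <<'E'
from h import *
c=cam('wrist');s=r.get_state();p=s['tcp_pos'];R=Ro.from_euler('xyz',s['eef_rot'],degrees=True).as_matrix()
im=cv2.imread('pics/w2.png');g=cv2.cvtColor(im,6)
roi=(g[105:158,255:312]<205).astype(np.uint8)
for k in cv2.findContours(roi,0,1)[0]:
    if cv2.contourArea(k)>100: print('ell',cv2.boundingRect(k),cv2.minEnclosingCircle(k))
h=ray(c,(283,130),.1);print('hole',h)
foot=np.array(p)+R@np.array([0,0,.117]);print('foot tip pred',proj(c,foot),proj(c,foot+R[:,0]*.009),foot)
d=R.T@(np.r_[h[:2],0]-np.r_[p[:2],0]);print('toolshift',d,d/.12)
E
```

```text
ell (12, 8, 33, 34) ((28.577266693115234, 24.38113021850586), 16.967775344848633)
hole [0.60369518 0.25757341 0.1       ]
foot tip pred [282.35236929 208.62570934] [282.35584354 199.08714387] [0.64437968 0.31495019 0.12341758]
toolshift [0.07064665 0.00073281 0.00018939] [0.58872209 0.00610678 0.00157823]
```

Emit:
drive_tool([
  [[-1,0.2,0.0,0,0],[-1,0.4,0.0,0,0],[-1,0.59,0.0,0,0],[-1,0.59,0.0,0,0],[-1,0.59,0,0,0]],
])

```text
time_s: 6.25
tcp_pos: [0.6043, 0.2576, 0.2428]
eef_rot: [-180.0, 0.0, -124.8]
contact_force: [0.5, 0.5, 0.5]
gripper_width: 0.0172
gripper_force: 40.0
```

Emit:
drive_tool([
  [[-1,0,0,0.1,0],[-1,0,0,0.2,0],[-1,0,0,0.3,0],[-1,0,0,0.4,0],[-1,0,0,0.4,0]],
])

```text
time_s: 6.88
tcp_pos: [0.6043, 0.257, 0.1927]
eef_rot: [179.9, -0.1, -124.8]
contact_force: [0.3, -0.5, -0.2]
gripper_width: 0.0173
gripper_force: 40.0
```

Emit:
drive_tool([
  [[-1,0,0,0.08,0],[-1,0,0,0.14,0],[-1,0,0,0.18,0],[-1,0,0,0.21,0],[-1,0,0,0.21,0]],
])

```text
time_s: 7.5
tcp_pos: [0.6054, 0.2577, 0.1699]
eef_rot: [-180.0, 0.1, -124.8]
contact_force: [-0.2, -1.0, 6.2]
gripper_width: 0.0174
gripper_force: 40.0
```

```bash
python3 - <<'E'
from h import *
c=cam('scene');a=cv2.imread('pics/scene0.png');_,im=shot('scene','s1');b=cv2.imread('pics/s1.png')
d=cv2.absdiff(a,b)[200:310,260:320].max(2)
print((d>40).sum()); 
E
```

```text
826
```

Emit:
drive_tool([
  [[-1,0,0,0.02,0],[-1,0,0,0.04,0],[-1,0,0,0.055,0],[-1,0,0,0.055,0],[-1,0,0,0.055,0]],
])

```text
time_s: 8.18
tcp_pos: [0.6061, 0.258, 0.1663]
eef_rot: [-179.9, 0.2, -124.8]
contact_force: [-4.9, -0.6, 18.6]
gripper_width: 0.0173
gripper_force: 40.0
```

```bash
python3 - <<'E'
from h import *
a=cv2.imread('pics/s1.png');_,im=shot('scene','s2');b=cv2.imread('pics/s2.png')
d=cv2.absdiff(a,b)[200:310,240:320].max(2)
print((d>40).sum()); 
E
```

```text
1700
```

```bash
python3 - <<'E'
import cv2
a=cv2.imread('pics/s2.png');cv2.imwrite('pics/s2c.png',cv2.resize(a[160:330,140:440],None,fx=2.5,fy=2.5,interpolation=2))
E
```

```text
(no output)
```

View pics/s2c.png

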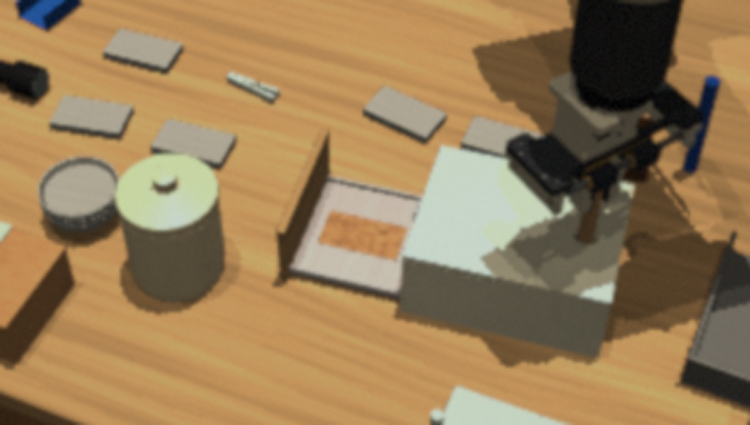

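The drawer is out and the cork pad is visible at crop (363,235). Now I'll return the dowel.

Emit:
drive_tool([
  [[-1,0,0,-0.2,0],[-1,0,0,-0.5,0],[-1,0,0,-0.7,0],[-1,0,0,-0.7,0],[-1,0,0,-0.7,0]],
])

```text
time_s: 8.85
tcp_pos: [0.6042, 0.2572, 0.2454]
eef_rot: [179.9, -0.1, -124.8]
contact_force: [-0.1, -0.2, -1.6]
gripper_width: 0.0174
gripper_force: 40.0
```

Emit:
drive_tool([
  [[-1,0.14,0.18,0,0],[-1,0.28,0.37,0,0],[-1,0.42,0.55,0,0],[-1,0.54,0.72,0,0],[-1,0.54,0.72,0,0]],
])

```text
time_s: 9.48
tcp_pos: [0.4953, 0.2531, 0.2458]
eef_rot: [180.0, -0.1, -124.8]
contact_force: [0.6, 0.4, -0.6]
gripper_width: 0.0171
gripper_force: 40.0
```

Emit:
drive_tool([
  [[-1,0.1,0.18,0,0],[-1,0.2,0.37,0,0],[-1,0.3,0.55,0,0],[-1,0.3,0.72,0,0],[-1,0.3,0.72,0,0]],
])

```text
time_s: 10.1
tcp_pos: [0.405, 0.2736, 0.246]
eef_rot: [180.0, -0.0, -124.7]
contact_force: [-0.1, 0.3, 0.4]
gripper_width: 0.0177
gripper_force: 40.0
```

```bash
python3 - <<'E'
from h import *
s=st();c,im=shot('wrist','w3')
R=Ro.from_euler('xyz',s['eef_rot'],degrees=True).as_matrix()
print(proj(c,(.3905,.2525,.05)),proj(c,np.array(s['tcp_pos'])+R@[.009,0,.117]))
print(R.T@(np.r_[.3902,.2516,0]-np.r_[s['tcp_pos'][:2],0])/.12)
w=cv2.imread('pics/w3.png');cv2.imwrite('pics/w3c.png',cv2.resize(w[90:330,150:420],None,fx=2.5,fy=2.5))
d=cam('scene');print('pad',ray(d,(140+363/2.5-.4,160+235/2.5-.4),.012))
print('canister top',ray(d,(140+165/2.5,160+190/2.5),.155))
for q in[(278,272),(405,292)]: print(q,ray(d,(140+q[0]/2.5,160+q[1]/2.5),.01))
E
```

```text
{'time_s': 10.1, 'tcp_pos': [0.405, 0.2736, 0.246], 'eef_rot': [179.9946, -0.0432, -124.7336], 'contact_force': [-0.0679, 0.3323, 0.3514], 'gripper_width': 0.0177, 'gripper_force': 39.9984, 'joints': [57.1461, 2.433, -21.3237, -0.0075, -66.2863, -91.8767]}
[282.27857208 170.61487957] [282.35046161 199.13284155]
[ 2.21078567e-01 -3.42872806e-03  1.66412228e-04]
pad [0.63307275 0.00969511 0.012     ]
canister top [ 0.76821398 -0.15973584  0.155     ]
(278, 272) [ 0.72063877 -0.05732073  0.01      ]
(405, 292) [0.69054506 0.0864848  0.01      ]
```

View pics/w3c.png

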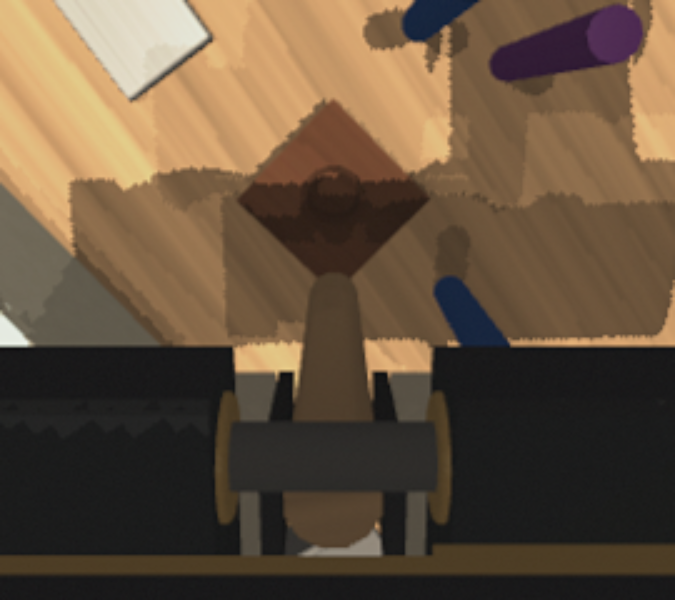

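Emit:
drive_tool([
  [[-1,0.12,0,0,0],[-1,0.225,0,0,0],[-1,0.225,0,0,0],[-1,0.225,0,0,0],[-1,0.225,0,0,0]],
])

```text
time_s: 10.78
tcp_pos: [0.3902, 0.2513, 0.2466]
eef_rot: [-180.0, 0.0, -124.8]
contact_force: [0.2, 0.2, -1.3]
gripper_width: 0.0171
gripper_force: 40.0
```

Emit:
drive_tool([
  [[-1,0,0,0.2,0],[-1,0,0,0.4,0],[-1,0,0,0.6,0],[-1,0,0,0.7,0],[-1,0,0,0.7,0]],
])

```text
time_s: 11.4
tcp_pos: [0.3899, 0.251, 0.1621]
eef_rot: [-180.0, -0.1, -124.8]
contact_force: [0.7, 0.8, -0.8]
gripper_width: 0.0172
gripper_force: 40.0
```

Emit:
drive_tool([
  [[-1,0,0,0.12,0],[-1,0,0,0.22,0],[-1,0,0,0.28,0],[-1,0,0,0.31,0],[-1,0,0,0.31,0]],
])

```text
time_s: 12.02
tcp_pos: [0.39, 0.2511, 0.1252]
eef_rot: [-180.0, -0.0, -124.8]
contact_force: [0.9, 0.3, -0.0]
gripper_width: 0.0172
gripper_force: 40.0
```

Emit:
drive_tool([
  [[0,0,0,0,0],[0,0,0,0,0],[0,0,0,0,0],[0,0,0,-0.2,0],[0,0,0,-0.5,0]],
])

```text
time_s: 12.65
tcp_pos: [0.3895, 0.2505, 0.1854]
eef_rot: [180.0, -0.1, -124.8]
contact_force: [0.3, -0.6, -0.3]
gripper_width: 0.0437
gripper_force: 0.0
```

Emit:
drive_tool([
  [[0,0,0,-0.5,0],[0,0,0,-0.6,0],[0,-0.5,0,-0.6,0],[0,-0.5,0,-0.6,0]],
])

```text
time_s: 13.15
tcp_pos: [0.4255, 0.3025, 0.256]
eef_rot: [-180.0, -0.1, -124.8]
contact_force: [-1.3, -0.9, -1.8]
gripper_width: 0.0442
gripper_force: 0.0
```

```bash
python3 - <<'E'
from h import *
s=st();c,im=shot('wrist','w4')
print(proj(c,(.3905,.2525,.05)),proj(c,(.3905,.2525,.155)))
w=cv2.imread('pics/w4.png')
hsv=cv2.cvtColor(w,cv2.COLOR_BGR2HSV)
x,y=proj(c,(.3905,.2525,.155)).astype(int)
print(w[max(y-20,0):y+21:5,x],w[y,max(x-24,0):x+25:6])
E
```

```text
{'time_s': 13.15, 'tcp_pos': [0.4255, 0.3025, 0.256], 'eef_rot': [-179.9968, -0.0803, -124.797], 'contact_force': [-1.3049, -0.9081, -1.8228], 'gripper_width': 0.0442, 'gripper_force': 0.0, 'joints': [56.9626, 5.4031, -16.7364, 0.0008, -67.9409, -91.76]}
[282.65826251 139.21386972] [282.65579585 141.38476189]
[[ 49  71 113]
 [ 37  53  81]
 [120 175 223]
 [111 161 212]
 [123 182 226]
 [119 174 223]
 [ 42  62  99]
 [ 55  79 126]
 [ 54  79 125]] [[ 54  79 125]
 [ 36  52  79]
 [ 29  41  61]
 [122 181 226]
 [123 182 226]
 [123 179 226]
 [ 39  54  80]
 [ 48  71 110]
 [ 49  72 114]]
```

The dowel stands in its stand (its light end is at the predicted pixel). Now the tins; I'll add helpers for the moves and for tin and pad measurement.

```bash
cat >> h.py <<'E'
def go(x,y,z,yaw):
    s=r.get_state();R=Ro.from_euler('xyz',[180,0,s['eef_rot'][2]],degrees=True).as_matrix()
    d=R.T@(np.array([x,y,z])-s['tcp_pos'])/.12;t=-((yaw-s['eef_rot'][2]+180)%360-180)/360
    print('move',d.round(3),'turn',round(t,3))
def rect(z,guess,kind,n='wrist',f=None):
    s=r.get_state();c=cam(n);im=capture(n)
    if f: cv2.imwrite('pics/'+f+'.png',cv2.cvtColor(im,cv2.COLOR_RGB2BGR))
    p=proj(c,(*guess,z)).round().astype(int)
    hsv=cv2.cvtColor(im,cv2.COLOR_RGB2HSV).astype(int)
    sd=np.median(im[p[1]-3:p[1]+4,p[0]-3:p[0]+4].reshape(-1,3),0)
    if kind=='tin': m=(hsv[...,1]<75)&(hsv[...,2]>100)
    else: m=(hsv[...,1]>95)&(hsv[...,2]>60)
    if n=='wrist': m[225:]=False
    m=cv2.morphologyEx(m.astype(np.uint8),2,np.ones((3,3)))
    l=cv2.connectedComponents(m)[1];q=l[p[1],p[0]]
    k=cv2.findContours((l==q).astype(np.uint8),0,1)[0];k=max(k,key=cv2.contourArea)[:,0]
    P=np.array([ray(c,a,z)[:2] for a in k.astype(float)])*1000
    b=cv2.minAreaRect(P.astype(np.float32));w,h=b[1];a=b[2]+(90 if h>w else 0);a=(a-45)%180+45
    print(kind,'seed',p,sd,'lab',q,'centre',np.round(b[0],1),'size',np.round(sorted(b[1]),1),'long',round(a,1),'px',k.min(0),k.max(0))
    return np.array(b[0])/1000,a
E
python3 - <<'E'
from h import *
go(.421,.19,.22,-89)
E
```

```text
move [ 0.776 -0.504  0.299] turn -0.099
```

Emit:
drive_tool([
  [[0.5,0.3,-0.2,0,-0.03],[0.5,0.6,-0.4,0,-0.06],[0.5,0.78,-0.5,0.15,-0.09],[0.5,0.78,-0.5,0.3,-0.1],[0.5,0.78,-0.5,0.3,-0.1]],
])

```text
time_s: 13.82
tcp_pos: [0.419, 0.1879, 0.2204]
eef_rot: [179.9, -0.1, -88.9]
contact_force: [-0.3, -1.1, 0.1]
gripper_width: 0.0656
gripper_force: 0.0
```

```bash
python3 - <<'E'
from h import *
p,a=rect(.014,(.421,.106),'tin',f='w5')
go(*p,.014,a-180);st()
E
```

```text
tin seed [282 120] [227. 220. 201.] lab 3 centre [422.2 109. ] size [51.6 93.6] long 91.2 px [258  79] [303 164]
move [ 0.664 -0.009  1.727] turn -0.0
{'time_s': 13.875, 'tcp_pos': [0.4196, 0.1886, 0.2213], 'eef_rot': [179.9671, -0.0458, -88.9127], 'contact_force': [-0.3026, 0.4617, 0.8456], 'gripper_width': 0.0658, 'gripper_force': 0.0, 'joints': [48.8483, 0.5947, -26.6263, 0.0073, -62.835, -47.7643]}
```

View pics/w5.png

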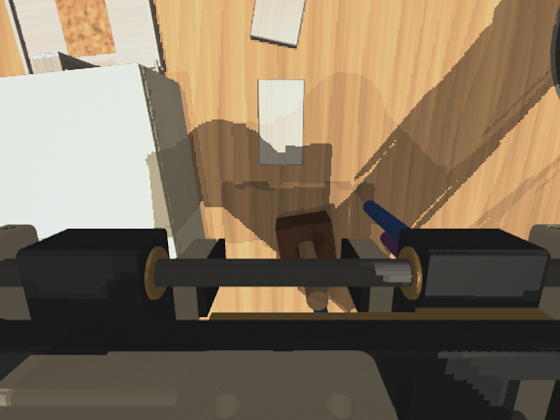

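The tin is at px (258–303, 79–164), measured at (0.422, 0.109). The stand and dowel are below it in view, untouched.

Emit:
drive_tool([
  [[0.5,0.35,-0.01,0,0],[0.5,0.664,-0.01,0.2,0],[0.5,0.664,-0.01,0.5,0],[0.5,0.664,-0.01,0.8,0],[0.5,0.664,-0.01,0.8,0]],
])

```text
time_s: 14.5
tcp_pos: [0.4218, 0.1089, 0.1242]
eef_rot: [179.8, -0.2, -88.9]
contact_force: [0.8, 0.3, -0.3]
gripper_width: 0.0659
gripper_force: 0.0
```

Emit:
drive_tool([
  [[0.5,0,0,0.4,0],[0.5,0,0,0.75,0],[0.5,0,0,0.92,0],[0.5,0,0,0.92,0],[0.5,0,0,0.92,0]],
])

```text
time_s: 15.12
tcp_pos: [0.4242, 0.1107, 0.0165]
eef_rot: [-179.9, 0.1, -88.8]
contact_force: [-1.1, -0.4, 0.9]
gripper_width: 0.0657
gripper_force: 0.0
```

Emit:
drive_tool([
  [[-1,0,0,0,0],[-1,0,0,0,0],[-1,0,0,0,0],[-1,0,0,0,0],[-1,0,0,0,0]],
], squeeze=25)

```text
time_s: 15.75
tcp_pos: [0.4234, 0.11, 0.0159]
eef_rot: [-179.9, 0.0, -88.8]
contact_force: [-2.8, 0.7, 8.5]
gripper_width: 0.0518
gripper_force: 25.0
```

Emit:
drive_tool([
  [[-1,0,0,-0.2,0],[-1,0,0,-0.5,0],[-1,0,0,-0.8,0],[-1,0,0,-1,0],[-1,0,0,-1,0]],
])

```text
time_s: 16.38
tcp_pos: [0.4238, 0.1103, 0.1369]
eef_rot: [-179.8, 0.2, -88.8]
contact_force: [0.5, 0.5, -1.8]
gripper_width: 0.0514
gripper_force: 25.0
```

Emit:
drive_tool([
  [[-1,0,-0.2,-0.6,0],[-1,0,-0.5,-0.7,0],[-1,0.1,-0.85,-0.7,0],[-1,0.1,-0.85,-0.7,0],[-1,0.1,-0.85,-0.7,0]],
])

```text
time_s: 17.0
tcp_pos: [0.5242, 0.0993, 0.2174]
eef_rot: [179.8, -0.1, -88.9]
contact_force: [0.0, -0.6, -1.6]
gripper_width: 0.0519
gripper_force: 25.0
```

Emit:
drive_tool([
  [[-1,0,-0.2,0,0],[-1,0,-0.5,0,-0.01],[-1,0.07,-0.85,0,-0.0175],[-1,0.07,-0.85,0,-0.0175],[-1,0.07,-0.85,0,-0.0175]],
])

```text
time_s: 17.62
tcp_pos: [0.6261, 0.0936, 0.2183]
eef_rot: [179.9, -0.0, -82.5]
contact_force: [-0.3, 0.1, -1.5]
gripper_width: 0.0516
gripper_force: 25.0
```

```bash
python3 - <<'E'
from h import *
st()
p,a=rect(.012,(.637,.0),'cork',f='w6')
go(*p,.1,a-180)
E
```

```text
{'time_s': 17.625, 'tcp_pos': [0.6261, 0.0936, 0.2183], 'eef_rot': [179.9076, -0.0061, -82.5228], 'contact_force': [-0.2629, 0.051, -1.511], 'gripper_width': 0.0516, 'gripper_force': 24.9988, 'joints': [26.1228, 17.4063, -6.4452, -0.026, -66.238, -18.6351]}
cork seed [283 109] [240. 204. 137.] lab 2 centre [634.5  -5.7] size [50.3 94.3] long 96.6 px [264  58] [310 146]
move [0.83  0.039 0.989] turn 0.002
```

View pics/w6.png

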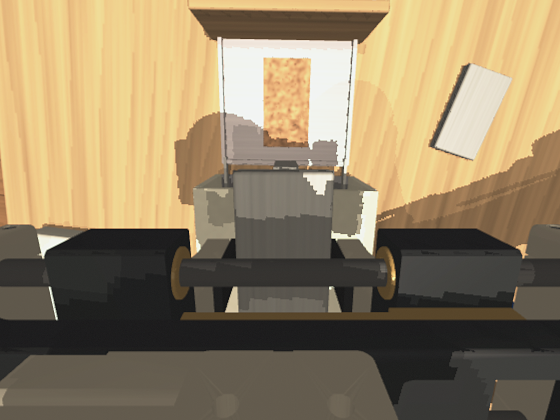

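```bash
cat >> h.py <<'E'
def held(row,dz=-.002,col=283):
    """tool-frame point of pixel (col,row) on plane dz above TCP"""
    s=r.get_state();c=cam('wrist');p=np.array(s['tcp_pos']);R=Ro.from_euler('xyz',s['eef_rot'],degrees=True).as_matrix()
    return (R.T@(ray(c,(col,row),p[2]+dz)-p)*1000).round(1)
E
python3 - <<'E'
from h import *
print(held(168),held(172),held(172,-.016),held(172,col=235),held(172,col=333))
im=cv2.imread('pics/w6.png');print(im[156:184,[250,290,320]].max(2).T)
print(im[185,225:345].max(1))
E
```

```text
[50.   0.4  2. ] [48.   0.4  2. ] [46.3  0.4 16. ] [ 48.  -23.8   2. ] [48.  25.7  2. ]
[[154 155 159 132 149 162 160 160 141 134 136 138 130  97  65  84 106 115
  119 123 125 125 125 125 124 125 125 125]
 [154 153 155 161 126  88  83  84  83  82  80 153 163 112  66  80 104 116
  122 127 128 128 128 129 128 128 128 128]
 [152 152 151 156 117 138 156 156 150 141 137 138 141 106  65  83 150 194
  223 240 242 242 242 241 241 242 242 241]]
[ 90  89  79  75  71  70  69  68 100 115 124 130 132 132 133 134 134 133
 132 131 133 132 132 131 128 126 125 129 131 131 131 131 130 128 127 125
 126 126 127 129 130 133 134 134 133 131 129 130 131 132 131 131 130 128
 130 131 131 130 131 132 131 129 127 127 126 128 130 130 129 129 128 127
 130 131 130 129 130 130 128 128 126 127 130 129 125 182 196 191 238 243
 242 242 242 242 242 241 241 241 242 247 185 117 124 128 128 127 120 116
  87  70  70  70  70  70  70  72  75  80  88  92]
```

Emit:
drive_tool([
  [[-1,0.4,0.02,0,0.0025],[-1,0.822,0.039,0,0.0025],[-1,0.822,0.039,0.3,0.0025],[-1,0.822,0.039,0.7,0.0025],[-1,0.822,0.039,0.7,0.0025]],
])

```text
time_s: 18.3
tcp_pos: [0.6321, -0.0052, 0.1321]
eef_rot: [179.6, -0.0, -83.4]
contact_force: [0.1, 0.2, -0.1]
gripper_width: 0.0514
gripper_force: 25.0
```

Emit:
drive_tool([
  [[-1,0,0,0.3,0],[-1,0,0,0.6,0],[-1,0,0,0.8,0],[-1,0,0,0.8,0],[-1,0,0,0.8,0]],
])

```text
time_s: 18.92
tcp_pos: [0.637, -0.0043, 0.0415]
eef_rot: [-179.8, -0.0, -83.3]
contact_force: [-0.4, 0.1, -0.2]
gripper_width: 0.0515
gripper_force: 25.0
```

```bash
python3 - <<'E'
from h import *
st();go(.6344,-.0047,.0285,-83.4)
E
```

```text
{'time_s': 18.925, 'tcp_pos': [0.637, -0.0043, 0.0415], 'eef_rot': [-179.8214, -0.0027, -83.3478], 'contact_force': [-0.3789, 0.0705, -0.2493], 'gripper_width': 0.0515, 'gripper_force': 24.9989, 'joints': [17.1548, 27.2696, -17.2638, 0.0496, -45.2916, -10.5374]}
move [0.    0.022 0.108] turn 0.0
```

Emit:
drive_tool([
  [[-1,0,0,0.04,0],[-1,0,0,0.08,0],[-1,0,0,0.1,0],[-1,0,0,0.1,0],[-1,0,0,0.1,0]],
])

```text
time_s: 19.55
tcp_pos: [0.6356, -0.0049, 0.0279]
eef_rot: [-180.0, -0.0, -83.4]
contact_force: [-4.3, 0.0, 7.8]
gripper_width: 0.052
gripper_force: 25.0
```

```bash
python3 - <<'E'
from h import *
st();go(.6344,-.0047,.0285,-83.4)
E
```

```text
{'time_s': 19.55, 'tcp_pos': [0.6356, -0.0049, 0.0279], 'eef_rot': [-179.9818, -0.0081, -83.3962], 'contact_force': [-4.294, 0.0274, 7.7872], 'gripper_width': 0.052, 'gripper_force': 25.0005, 'joints': [17.1259, 28.2028, -17.894, 0.0162, -43.8867, -10.5338]}
move [-0.003  0.009 -0.005] turn 0.0
```

Emit:
drive_tool([
  [[0.35,0,0,0,0],[0.35,0,0,0,0],[0.35,0,0,0,0],[0.35,0,0,-0.3,0],[0.35,0,0,-0.7,0]],
])

```text
time_s: 20.18
tcp_pos: [0.6345, -0.0052, 0.1104]
eef_rot: [179.8, -0.0, -83.4]
contact_force: [1.7, -0.4, -1.0]
gripper_width: 0.0591
gripper_force: 0.0
```

Emit:
drive_tool([
  [[0.5,0,0,-0.5,0],[0.5,-0.4,0,-0.8,0],[0.5,-0.8,0,-0.9,0],[0.5,-0.8,0,-0.9,0]],
])

```text
time_s: 20.68
tcp_pos: [0.6248, 0.0934, 0.2205]
eef_rot: [-179.8, 0.1, -83.2]
contact_force: [-0.3, -0.3, -0.7]
gripper_width: 0.0655
gripper_force: 0.0
```

```bash
python3 - <<'E'
from h import *
st()
p,a=rect(.026,(.6345,-.005),'tin',f='w7')
p,a=rect(.014,(.423,-.024),'tin',n='scene')
go(.423,.06,.22,-100.2)
w=cv2.imread('pics/w7.png');cv2.imwrite('pics/w7c.png',w[:230])
E
```

```text
{'time_s': 20.675, 'tcp_pos': [0.6248, 0.0934, 0.2205], 'eef_rot': [-179.8389, 0.0594, -83.2313], 'contact_force': [-0.2694, -0.3176, -0.7256], 'gripper_width': 0.0655, 'gripper_force': 0.0, 'joints': [26.1693, 17.0498, -6.6547, -0.0027, -66.1238, -19.3996]}
tin seed [285 103] [238. 185. 126.] lab 0 centre [623.4 163.5] size [535.7 817.6] long 187.0 px [0 0] [559 419]
tin seed [301 203] [30. 31. 31.] lab 0 centre [  95.5 -285.6] size [2216.3 2925.6] long 112.1 px [0 0] [559 419]
move [ 0.062  1.696 -0.01 ] turn 0.047
```

View pics/w7c.png

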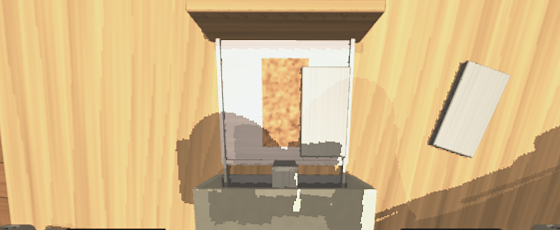

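The placed tin is not on the pad: it now lies to its right, at px (302–351, 66–157), apparently knocked aside. I'll measure its edges numerically.

```bash
python3 - <<'E'
from h import *
w=cv2.imread('pics/w7.png');
for r_ in (75,90,110,130): print(r_,w[r_,294:362].tolist()[::1] if 0 else w[r_,294:362,0].tolist())
for c_ in (310,325,340): print(c_,w[56:70,c_,0].tolist(),w[138:166,c_,0].tolist())
E
```

```text
75 [119, 114, 114, 119, 127, 131, 132, 92, 156, 225, 233, 232, 232, 231, 232, 231, 224, 227, 230, 230, 227, 225, 225, 228, 232, 231, 228, 229, 230, 229, 229, 229, 229, 228, 225, 226, 228, 227, 226, 228, 227, 227, 224, 227, 228, 225, 224, 225, 227, 226, 224, 223, 223, 224, 226, 206, 231, 244, 239, 181, 145, 149, 145, 138, 139, 141, 141, 140]
90 [122, 109, 106, 113, 122, 90, 70, 79, 171, 232, 235, 234, 233, 233, 233, 229, 226, 230, 232, 231, 228, 227, 227, 231, 232, 231, 232, 232, 231, 231, 230, 227, 225, 220, 217, 219, 220, 218, 220, 220, 219, 218, 218, 220, 219, 216, 217, 218, 219, 217, 216, 215, 216, 222, 173, 192, 237, 233, 170, 134, 131, 128, 131, 132, 132, 131, 132, 132]
110 [135, 142, 146, 141, 135, 117, 87, 130, 202, 234, 230, 227, 224, 227, 226, 219, 221, 225, 225, 223, 222, 221, 222, 225, 225, 225, 225, 222, 222, 222, 222, 224, 221, 219, 220, 221, 222, 222, 222, 222, 221, 220, 222, 221, 219, 219, 220, 221, 220, 218, 217, 219, 223, 194, 224, 240, 225, 155, 128, 134, 132, 132, 131, 131, 133, 134, 135, 136]
130 [133, 131, 121, 110, 109, 90, 69, 144, 222, 230, 229, 227, 227, 228,
[... 212 characters left out ...]
54, 131, 131, 131, 134, 135, 136, 136, 136, 134, 135, 139]
310 [240, 241, 241, 240, 241, 241, 240, 241, 240, 243, 212, 199, 222, 225] [228, 229, 230, 234, 169, 107, 113, 116, 115, 115, 115, 114, 114, 114, 115, 115, 116, 108, 77, 112, 132, 121, 117, 126, 131, 126, 124, 96]
325 [239, 239, 239, 238, 239, 239, 237, 237, 239, 242, 209, 200, 225, 229] [225, 228, 188, 160, 128, 109, 112, 112, 112, 112, 112, 112, 112, 111, 111, 110, 112, 106, 79, 114, 130, 119, 115, 124, 129, 121, 127, 92]
340 [239, 239, 238, 237, 237, 237, 235, 236, 238, 241, 198, 185, 219, 223] [225, 225, 226, 228, 220, 217, 155, 107, 108, 107, 104, 103, 103, 101, 99, 189, 221, 151, 98, 228, 246, 245, 226, 235, 242, 225, 239, 168]
```

```bash
python3 - <<'E'
from h import *
c=cam('wrist');
for z in(.020,.026,.029):
    Q=np.array([ray(c,q,z)[:2] for q in[(302.2,75),(301.3,130),(348.8,75),(345.8,130),(310,66.5),(340,66.5),(310,155.7),(340,155.7)]])*1000
    b=cv2.minAreaRect(np.array([ray(c,q,z)[:2]*1000 for q in [(302.3,66.5),(301,155.7),(349.2,66.5),(344.5,155.7)]],np.float32))
    an=lambda i,j:np.degrees(np.arctan2(*(Q[j]-Q[i])[::-1]))
    print(z,b,an(1,0),an(3,2),np.linalg.norm(Q[5]-Q[7]))
# floor side lip right in unit frame
s=r.get_state()
u=np.array([np.cos(np.radians(96.6)),np.sin(np.radians(96.6))]);v=np.array([-u[1],u[0]])
pc=np.array([.6345,-.0055])
f=lambda q,z:((ray(c,q,z)[:2]-pc)@u*1000,(ray(c,q,z)[:2]-pc)@v*1000)
for q in [(302,100),(347.5,100),(348.5,100),(351,100)]: print(q,f(q,.026),f(q,.018))
E
```

```text
0.02 ((588.31591796875, -3.1820068359375), (50.3995475769043, 94.52642059326172), 6.704657077789307) -83.3773102835834 -83.48606997359992 94.63549708191542
0.026 ((589.0695190429688, -2.7022247314453125), (49.5257682800293, 92.88746643066406), 6.70464563369751) -83.37731028358323 -83.48606997360004 92.99465167386865
0.029 ((589.4463500976562, -2.4623260498046875), (49.08876419067383, 92.0679931640625), 6.704653739929199) -83.3773102835835 -83.48606997359998 92.17422896984529
(302, 100) (np.float64(-5.065663488697749), np.float64(20.241251599218078)) (np.float64(-5.893038075546436), np.float64(20.735091881307724))
(347.5, 100) (np.float64(-5.152466319280748), np.float64(69.57186306384926)) (np.float64(-5.98188303111052), np.float64(71.22625621417268))
(348.5, 100) (np.float64(-5.154374266919491), np.float64(70.65616207840466)) (np.float64(-5.983835865160343), np.float64(72.3360644671908))
(351, 100) (np.float64(-5.159144172360098), np.float64(73.36693026917833)) (np.float64(-5.988717987483652), np.float64(75.11060624003676))
```

```bash
python3 - <<'E'
from h import *
st();go(.5887,-.0030,.0295,-83.3)
E
```

```text
{'time_s': 20.775, 'tcp_pos': [0.6242, 0.0909, 0.2188], 'eef_rot': [179.9859, 0.0026, -83.343], 'contact_force': [0.6325, -1.1075, 0.532], 'gripper_width': 0.0657, 'gripper_force': 0.0, 'joints': [25.9844, 17.132, -6.7683, -0.0078, -66.1121, -19.3243]}
move [0.743 0.385 1.578] turn -0.0
```

```bash
python3 - <<'E'
from h import *
c,im=shot('wrist','w8');st();w=cv2.imread('pics/w8.png')
for r_ in (75,130): print(r_,w[r_,294:356,0].tolist())
for c_ in (315,340): print(c_,w[56:72,c_,0].tolist(),w[138:166,c_,0].tolist())
E
```

```text
{'time_s': 20.825, 'tcp_pos': [0.6242, 0.0902, 0.2185], 'eef_rot': [179.9501, -0.0126, -83.3961], 'contact_force': [0.1384, -1.011, 0.5806], 'gripper_width': 0.0656, 'gripper_force': 0.0, 'joints': [25.928, 17.1549, -6.7846, -0.005, -66.1117, -19.322]}
75 [117, 115, 119, 126, 93, 79, 121, 150, 224, 235, 235, 233, 233, 233, 229, 227, 230, 232, 230, 228, 227, 228, 232, 233, 231, 231, 232, 231, 230, 230, 230, 231, 229, 226, 228, 230, 228, 228, 229, 228, 227, 227, 229, 229, 226, 225, 227, 229, 227, 225, 225, 225, 226, 222, 189, 239, 248, 217, 155, 150, 152, 146]
130 [102, 100, 98, 105, 75, 91, 149, 227, 233, 230, 228, 229, 229, 224, 225, 229, 228, 227, 226, 226, 226, 228, 228, 228, 229, 226, 226, 225, 226, 227, 225, 224, 223, 223, 225, 226, 227, 226, 224, 224, 226, 225, 225, 225, 225, 225, 225, 222, 222, 225, 225, 189, 233, 245, 204, 142, 134, 134, 134, 134, 137, 138]
315 [241, 241, 241, 241, 241, 239, 240, 241, 239, 239, 241, 243, 216, 189, 224, 229] [229, 229, 230, 231, 236, 173, 110, 115, 115, 115, 116, 116, 115, 116, 115, 115, 116, 116, 116, 115, 95, 85, 120, 134, 114, 124, 132, 133]
340 [239, 240, 240, 240, 240, 238, 239, 239, 237, 237, 239, 242, 204, 182, 223, 228] [224, 225, 225, 226, 230, 163, 98, 101, 101, 99, 185, 214, 214, 216, 151, 99, 101, 101, 102, 100, 123, 169, 183, 179, 170, 234, 244, 243]
```

```bash
python3 - <<'E'
from h import *
s=st();c=cam('wrist')
for z in(.022,.025):
    b=cv2.minAreaRect(np.array([ray(c,q,z)[:2]*1000 for q in [(301.5,68.8),(299.9,158),(348.4,68.8),(343.5,158)]],np.float32));print(z,b)
p=np.array(b[0])/1000;go(*p,.0295,-83.35)
E
```

```text
{'time_s': 20.825, 'tcp_pos': [0.6242, 0.0902, 0.2185], 'eef_rot': [179.9501, -0.0126, -83.3961], 'contact_force': [0.1384, -1.011, 0.5806], 'gripper_width': 0.0656, 'gripper_force': 0.0, 'joints': [25.928, 17.1549, -6.7846, -0.005, -66.1117, -19.322]}
0.022 ((589.0043334960938, -1.2175674438476562), (50.15732955932617, 94.42881774902344), 6.429795742034912)
0.025 ((589.377685546875, -0.9989547729492188), (49.71944046020508, 93.6046142578125), 6.429760932922363)
move [0.722 0.376 1.575] turn -0.0
```

Emit:
drive_tool([
  [[0.5,0.4,0.2,0,0],[0.5,0.722,0.378,0,0],[0.5,0.722,0.378,0.4,0],[0.5,0.722,0.378,0.8,0],[0.5,0.722,0.378,0.8,0]],
])

```text
time_s: 21.45
tcp_pos: [0.5864, -0.0028, 0.1192]
eef_rot: [179.5, -0.1, -83.5]
contact_force: [-0.4, -0.1, 0.9]
gripper_width: 0.0656
gripper_force: 0.0
```

Emit:
drive_tool([
  [[0.5,0,0,0.3,0],[0.5,0,0,0.6,0],[0.5,0,0,0.74,0],[0.5,0,0,0.74,0],[0.5,0,0,0.74,0]],
])

```text
time_s: 22.08
tcp_pos: [0.5907, -0.0006, 0.0358]
eef_rot: [-179.9, 0.0, -83.4]
contact_force: [-0.1, 0.4, 0.1]
gripper_width: 0.0659
gripper_force: 0.0
```

Emit:
drive_tool([
  [[0.5,0,0,0,0],[0.5,0,0,0,0]],
])

```text
time_s: 22.32
tcp_pos: [0.5899, -0.0007, 0.0351]
eef_rot: [-179.9, 0.0, -83.4]
contact_force: [0.5, 0.5, 0.4]
gripper_width: 0.0656
gripper_force: 0.0
```

Emit:
drive_tool([
  [[0.5,0,0,0.042,0],[0.5,0,0,0.042,0],[0.5,0,0,0.042,0]],
])

```text
time_s: 22.7
tcp_pos: [0.5893, -0.0009, 0.029]
eef_rot: [180.0, -0.0, -83.4]
contact_force: [-0.5, -0.6, 0.7]
gripper_width: 0.0654
gripper_force: 0.0
```

Emit:
drive_tool([
  [[-1,0,0,0,0],[-1,0,0,0,0],[-1,0,0,0,0],[-1,0,0,0,0],[-1,0,0,0,0]],
])

```text
time_s: 23.32
tcp_pos: [0.5903, -0.0006, 0.0295]
eef_rot: [-179.9, 0.0, -83.4]
contact_force: [3.6, 0.3, -0.2]
gripper_width: 0.0517
gripper_force: 25.0
```

Emit:
drive_tool([
  [[-1,0,0,-0.05,0],[-1,0,0,-0.1,0],[-1,0,0,-0.16,0],[-1,0,0,-0.16,0],[-1,0,0,-0.16,0]],
])

```text
time_s: 23.95
tcp_pos: [0.589, -0.0009, 0.0482]
eef_rot: [180.0, 0.0, -83.4]
contact_force: [-0.1, -0.3, -1.4]
gripper_width: 0.0519
gripper_force: 25.0
```

```bash
python3 - <<'E'
from h import *
st();c,im=shot('wrist','w9');w=cv2.imread('pics/w9.png')
print(held(200),held(180));print(w[140:226:2,283].max(1).tolist());print(w[205,200:360:2].max(1).tolist())
go(.6345,-.0055,.0295,-83.4)
E
```

```text
{'time_s': 23.95, 'tcp_pos': [0.589, -0.0009, 0.0482], 'eef_rot': [179.9679, 0.0006, -83.4187], 'contact_force': [-0.1487, -0.2578, -1.3863], 'gripper_width': 0.0519, 'gripper_force': 24.9967, 'joints': [18.9096, 23.2882, -23.184, -0.0107, -43.559, -12.3205]}
[33.6  0.4  2. ] [44.   0.4  2. ]
[245, 246, 246, 246, 246, 245, 248, 161, 159, 160, 161, 161, 160, 158, 162, 169, 93, 99, 129, 139, 140, 140, 140, 140, 139, 139, 139, 139, 139, 138, 139, 137, 138, 137, 137, 137, 137, 137, 138, 113, 97, 96, 97]
[109, 116, 120, 118, 112, 104, 99, 98, 102, 105, 106, 104, 102, 88, 93, 88, 87, 105, 131, 139, 141, 142, 138, 141, 139, 135, 133, 138, 139, 137, 134, 134, 134, 138, 140, 138, 137, 139, 138, 136, 137, 137, 139, 136, 134, 136, 137, 136, 136, 138, 137, 135, 134, 137, 137, 135, 134, 135, 136, 137, 133, 136, 131, 135, 136, 110, 143, 122, 107, 109, 108, 107, 108, 108, 110, 112, 105, 238, 161, 113]
move [ 0.081 -0.372  0.155] turn -0.0
```

Emit:
drive_tool([
  [[-1,0.04,-0.19,0,0],[-1,0.09,-0.372,0,0],[-1,0.09,-0.372,0,0],[-1,0.09,-0.372,0.08,0],[-1,0.09,-0.372,0.14,0]],
])

```text
time_s: 24.62
tcp_pos: [0.6338, -0.0065, 0.0305]
eef_rot: [179.9, -0.0, -83.4]
contact_force: [0.3, 0.0, -1.6]
gripper_width: 0.0512
gripper_force: 25.0
```

Emit:
drive_tool([
  [[-1,0,0,0.0,0],[-1,0,0,0,0],[-1,0,0,0.01,0],[-1,0,0,0.01,0]],
])

```text
time_s: 25.12
tcp_pos: [0.635, -0.0064, 0.0305]
eef_rot: [-180.0, 0.0, -83.4]
contact_force: [-0.8, 0.0, -1.0]
gripper_width: 0.0516
gripper_force: 25.0
```

```bash
python3 - <<'E'
from h import *
st();go(.6346,-.0065,.0295,-83.4)
E
```

```text
{'time_s': 25.125, 'tcp_pos': [0.635, -0.0064, 0.0305], 'eef_rot': [-179.9819, 0.0046, -83.412], 'contact_force': [-0.7916, 0.0012, -0.9933], 'gripper_width': 0.0516, 'gripper_force': 24.9969, 'joints': [17.0012, 27.9834, -17.8496, -0.0018, -44.1483, -10.4119]}
move [0.    0.004 0.008] turn -0.0
```

Emit:
drive_tool([
  [[-1,0,0.004,0.01,0],[-1,0,0.004,0.01,0],[0.35,0,0.004,0.01,0],[0.35,0,0.004,0.01,0],[0.35,0,0.004,0.01,0]],
])

```text
time_s: 25.75
tcp_pos: [0.6344, -0.0065, 0.029]
eef_rot: [180.0, -0.0, -83.4]
contact_force: [-0.2, 0.1, 0.2]
gripper_width: 0.059
gripper_force: 0.0
```

Emit:
drive_tool([
  [[0.35,0,0,0,0],[0.35,0,0,-0.2,0],[0.35,0,0,-0.6,0],[0.35,0,0,-0.9,0],[0.35,0,0,-0.9,0]],
])

```text
time_s: 26.38
tcp_pos: [0.6365, -0.0062, 0.1408]
eef_rot: [-179.6, 0.0, -83.4]
contact_force: [-0.4, 0.3, -1.0]
gripper_width: 0.0593
gripper_force: 0.0
```

Emit:
drive_tool([
  [[0.5,-0.4,0,-0.4,0],[0.5,-0.8,0,-0.7,0],[0.5,-0.8,0,-0.7,0],[0.5,-0.8,0,-0.7,0],[0.5,-0.8,0,-0.7,0]],
])

```text
time_s: 27.0
tcp_pos: [0.6228, 0.0879, 0.2194]
eef_rot: [179.8, -0.0, -83.5]
contact_force: [-0.0, -0.1, 0.0]
gripper_width: 0.0655
gripper_force: 0.0
```

```bash
cat >> h.py <<'E'
def runs(v,th=14):
    """indices of strong steps in a 1-D profile"""
    d=np.diff(v.astype(int));return [(i,int(x)) for i,x in enumerate(d) if abs(x)>th]
def stacktop(z,name,c0=(.6345,-.0055)):
    c,im=shot('wrist',name);g=cv2.GaussianBlur(im[...,2],(1,1),0)
    u=np.radians(96.6);u=np.array([np.cos(u),np.sin(u)]);v=np.array([-u[1],u[0]])
    # rectify a 160x110 mm patch at height z, 0.5 mm pixels: rows along +u, cols along -v
    obj=[np.r_[np.array(c0)+a*u-b*v,z] for a,b in((.08,-.055),(.08,.055),(-.08,.055),(-.08,-.055))]
    src=np.float32([proj(c,o) for o in obj]);H=cv2.getPerspectiveTransform(src,np.float32([(0,0),(220,0),(220,320),(0,320)]))
    w=cv2.warpPerspective(im,H,(220,320));cv2.imwrite('pics/'+name+'r.png',cv2.cvtColor(w,cv2.COLOR_RGB2BGR));return w[...,2]
E
python3 - <<'E'
from h import *
st();w=stacktop(.026,'a1')
for r_ in(100,160,210): print(r_,[(i/2-55,d) for i,d in runs(np.median(w[r_-3:r_+4],0))])
for c_ in(90,110,130): print(c_,[(80-i/2,d) for i,d in runs(np.median(w[:,c_-3:c_+4],1))])
E
```

```text
{'time_s': 27.0, 'tcp_pos': [0.6228, 0.0879, 0.2194], 'eef_rot': [179.8401, -0.0364, -83.4661], 'contact_force': [-0.0397, -0.0827, 0.0425], 'gripper_width': 0.0655, 'gripper_force': 0.0, 'joints': [25.7775, 17.0216, -6.8409, -0.02, -66.3004, -19.2355]}
100 [(-27.0, -22), (-26.5, -37), (-26.0, -17), (-25.5, 31), (-25.0, 31), (14.5, -32), (15.0, -43), (15.5, -15)]
160 [(-27.0, -16), (-25.0, 21), (-24.5, 20), (24.0, -26), (24.5, -28), (26.0, 21), (26.5, 32), (27.0, 21)]
210 [(-27.0, -30), (-26.5, -43), (-25.5, 28), (-25.0, 23), (23.5, -18), (24.0, -20), (25.5, 20), (26.0, 31)]
90 [(48.5, -15), (48.0, -16), (38.5, 19), (38.0, 23), (37.5, 26), (37.0, 28), (-47.0, 20), (-61.0, -39), (-61.5, -44), (-62.0, -35), (-62.5, -33)]
110 [(70.0, -19), (69.5, -20), (45.5, 16), (45.0, 28), (44.5, 27), (44.0, 26), (43.5, 27), (-46.0, -15), (-47.0, 20), (-47.5, 15), (-61.0, -39), (-61.5, -45), (-62.0, -36), (-62.5, -32)]
130 [(36.5, 16), (36.0, 24), (35.5, 26), (35.0, 31), (34.5, 16), (-47.0, 22), (-47.5, 15), (-61.0, -39), (-61.5, -44), (-62.0, -35), (-62.5, -33)]
```

Tin 1 now lies on the pad within about 1 mm. Next is the tin at (0.423,-0.024).

Emit:
drive_tool([
  [[0.5,0.03,0.3,0,0.02],[0.5,0.03,0.6,0,0.04],[0.5,0.03,0.85,0,0.047],[0.5,0.03,0.85,0,0.047],[0.5,0.03,0.85,0,0.047]],
])

```text
time_s: 27.68
tcp_pos: [0.523, 0.0731, 0.221]
eef_rot: [-180.0, -0.0, -100.3]
contact_force: [0.8, -0.5, -1.0]
gripper_width: 0.0656
gripper_force: 0.0
```

Emit:
drive_tool([
  [[0.5,0.2,0.3,0,0],[0.5,0.3,0.6,0,0],[0.5,0.3,0.79,0,0],[0.5,0.3,0.79,0,0],[0.5,0.3,0.79,0,0]],
])

```text
time_s: 28.3
tcp_pos: [0.4238, 0.0554, 0.2212]
eef_rot: [-180.0, -0.0, -100.3]
contact_force: [0.3, -0.2, 0.3]
gripper_width: 0.0662
gripper_force: 0.0
```

```bash
python3 - <<'E'
from h import *
st()
p,a=rect(.014,(.423,-.024),'tin',f='w10')
go(*p,.014,a-180)
E
```

```text
{'time_s': 28.3, 'tcp_pos': [0.4238, 0.0554, 0.2212], 'eef_rot': [-179.9844, -0.0074, -100.3171], 'contact_force': [0.3415, -0.2213, 0.2803], 'gripper_width': 0.0662, 'gripper_force': 0.0, 'joints': [34.1204, -2.9263, -30.0627, 0.0182, -62.8576, -44.4459]}
tin seed [271 123] [239. 233. 219.] lab 3 centre [423.5 -22.9] size [52. 93.] long 79.8 px [247  81] [293 165]
move [ 0.642 -0.114  1.725] turn -0.001
```

Emit:
drive_tool([
  [[0.5,0.35,-0.06,0,0],[0.5,0.642,-0.114,0.2,0],[0.5,0.642,-0.114,0.5,0],[0.5,0.642,-0.114,0.8,0],[0.5,0.642,-0.114,0.8,0]],
])

```text
time_s: 28.98
tcp_pos: [0.4213, -0.024, 0.1229]
eef_rot: [179.7, -0.2, -100.4]
contact_force: [-0.3, -0.7, 0.8]
gripper_width: 0.0656
gripper_force: 0.0
```

Emit:
drive_tool([
  [[0.5,0,0,0.4,0],[0.5,0,0,0.75,0],[0.5,0,0,0.92,0],[0.5,0,0,0.92,0],[0.5,0,0,0.92,0]],
])

```text
time_s: 29.6
tcp_pos: [0.4239, -0.0226, 0.016]
eef_rot: [-179.9, 0.0, -100.3]
contact_force: [0.0, -0.0, 0.1]
gripper_width: 0.0658
gripper_force: 0.0
```

Emit:
drive_tool([
  [[-1,0,0,0,0],[-1,0,0,0,0],[-1,0,0,0,0],[-1,0,0,0,0],[-1,0,0,0,0]],
], squeeze=25)

```text
time_s: 30.22
tcp_pos: [0.4233, -0.0228, 0.0157]
eef_rot: [-179.9, 0.1, -100.3]
contact_force: [-2.3, 1.0, 8.1]
gripper_width: 0.0518
gripper_force: 25.0
```

Emit:
drive_tool([
  [[-1,0,0,-0.2,0],[-1,0,0,-0.5,0],[-1,0,0,-0.8,0],[-1,0,0,-1,0],[-1,0,0,-1,0]],
])

```text
time_s: 30.85
tcp_pos: [0.4235, -0.0227, 0.1365]
eef_rot: [-179.8, 0.1, -100.3]
contact_force: [-0.5, 0.5, -2.4]
gripper_width: 0.0514
gripper_force: 25.0
```

Emit:
drive_tool([
  [[-1,-0.06,-0.25,0,0],[-1,-0.12,-0.5,0,0],[-1,-0.2,-0.75,0,0],[-1,-0.227,-0.85,0,0],[-1,-0.227,-0.85,0,0]],
])

```text
time_s: 31.48
tcp_pos: [0.5272, -0.0147, 0.1335]
eef_rot: [179.9, -0.0, -100.4]
contact_force: [-0.9, -1.4, -1.1]
gripper_width: 0.0517
gripper_force: 25.0
```

Emit:
drive_tool([
  [[-1,-0.06,-0.25,0,-0.02],[-1,-0.12,-0.5,0,-0.04],[-1,-0.2,-0.75,0,-0.0467],[-1,-0.227,-0.85,0,-0.0467],[-1,-0.227,-0.85,0,-0.0467]],
])

```text
time_s: 32.1
tcp_pos: [0.6321, -0.0061, 0.1341]
eef_rot: [179.9, 0.0, -83.6]
contact_force: [0.0, -0.9, -1.4]
gripper_width: 0.0514
gripper_force: 25.0
```

Emit:
drive_tool([
  [[-1,0,0,0,0],[-1,0,0,0,0],[-1,0,0,0,0]],
])

```text
time_s: 32.48
tcp_pos: [0.6326, -0.0061, 0.1351]
eef_rot: [-180.0, 0.0, -83.5]
contact_force: [-1.0, 0.5, -1.4]
gripper_width: 0.0516
gripper_force: 25.0
```

```bash
cat >> h.py <<'E'
def heldx(name):
    c,im=shot('wrist',name);v=np.median(im[...,2][:,275:290],1)
    rs=[i for i in range(155,190) if v[i+1]-v[i]>14];print('edge rows',rs,im[160:184,283,2].tolist())
E
python3 - <<'E'
from h import *
st();heldx('w11');print(held(171),held(174));go(.6345,-.0055,.0425,-83.4)
E
```

```text
{'time_s': 32.475, 'tcp_pos': [0.6326, -0.0061, 0.1351], 'eef_rot': [-179.9781, 0.0092, -83.5242], 'contact_force': [-0.9952, 0.4671, -1.4159], 'gripper_width': 0.0516, 'gripper_force': 24.9991, 'joints': [17.0984, 21.1707, -12.5931, -0.0061, -56.2129, -10.6192]}
edge rows [157, 172] [126, 124, 124, 124, 125, 124, 124, 126, 100, 85, 81, 65, 75, 93, 107, 113, 119, 121, 122, 122, 122, 121, 122, 122]
[48.5  0.4  2. ] [47.   0.4  2. ]
move [-0.003 -0.016  0.771] turn -0.0
```

Emit:
drive_tool([
  [[-1,0,-0.016,0.2,0.0],[-1,0,-0.016,0.4,0],[-1,0,-0.016,0.6,0],[-1,0,-0.016,0.74,0],[-1,0,-0.016,0.74,0]],
])

```text
time_s: 33.15
tcp_pos: [0.634, -0.0061, 0.0447]
eef_rot: [179.9, -0.0, -83.5]
contact_force: [-0.4, 0.3, -0.6]
gripper_width: 0.0516
gripper_force: 25.0
```

Emit:
drive_tool([
  [[-1,0,0,0,0],[-1,0,0,0,0],[-1,0,0,0,0]],
])

```text
time_s: 33.52
tcp_pos: [0.6353, -0.0057, 0.0467]
eef_rot: [-179.9, 0.0, -83.5]
contact_force: [0.2, -0.8, -1.2]
gripper_width: 0.0518
gripper_force: 25.0
```

```bash
python3 - <<'E'
from h import *
st();go(.6345,-.0055,.0425,-83.4)
E
```

```text
{'time_s': 33.525, 'tcp_pos': [0.6353, -0.0057, 0.0467], 'eef_rot': [-179.9283, 0.0104, -83.5148], 'contact_force': [0.2082, -0.7902, -1.2158], 'gripper_width': 0.0518, 'gripper_force': 24.9992, 'joints': [17.0582, 26.8306, -17.1456, 0.0041, -45.9514, -10.5759]}
move [-0.003  0.006  0.035] turn -0.0
```

Emit:
drive_tool([
  [[-1,0,0.004,0.015,0],[-1,0,0.004,0.03,0],[-1,0,0.004,0.032,0],[-1,0,0.004,0.032,0],[-1,0,0.004,0.032,0]],
])

```text
time_s: 34.15
tcp_pos: [0.6344, -0.0059, 0.0421]
eef_rot: [-180.0, -0.0, -83.5]
contact_force: [0.1, -1.0, -1.7]
gripper_width: 0.0517
gripper_force: 25.0
```

Emit:
drive_tool([
  [[0.35,0,0,0,0],[0.35,0,0,0,0],[0.35,0,0,0,0],[0.35,0,0,-0.2,0],[0.35,0,0,-0.6,0]],
])

```text
time_s: 34.78
tcp_pos: [0.6329, -0.0062, 0.1128]
eef_rot: [179.7, -0.0, -83.5]
contact_force: [1.1, 0.4, -0.3]
gripper_width: 0.0591
gripper_force: 0.0
```

Emit:
drive_tool([
  [[0.5,0,0,-0.5,0],[0.5,-0.4,0,-0.8,0],[0.5,-0.8,0,-0.9,0],[0.5,-0.8,0,-0.9,0],[0.5,-0.8,0,-0.9,0]],
])

```text
time_s: 35.4
tcp_pos: [0.6233, 0.0896, 0.2219]
eef_rot: [180.0, -0.0, -83.5]
contact_force: [0.4, -0.5, -0.0]
gripper_width: 0.0653
gripper_force: 0.0
```

Emit:
drive_tool([
  [[0.5,0,0,0,0],[0.5,0,0,0,0]],
])

```text
time_s: 35.65
tcp_pos: [0.6235, 0.0886, 0.2216]
eef_rot: [179.9, -0.0, -83.6]
contact_force: [-0.3, 0.1, 0.3]
gripper_width: 0.0655
gripper_force: 0.0
```

```bash
cat >> h.py <<'E'
def chk(z,name):
    w=stacktop(z,name);st()
    for r_ in(80,120,160,200,240): print(r_,[(i/2-55,d) for i,d in runs(np.median(w[r_-3:r_+4],0))])
    for c_ in(75,90,110,130,145): print(c_,[(80-i/2,d) for i,d in runs(np.median(w[:,c_-3:c_+4],1))])
E
python3 - <<'E'
from h import *
chk(.040,'a2')
c=cam('scene');print('bowls',ray(c,(173,233),.05),'can',ray(c,(208,232),.16))
go(.568,-.165,.22,-86)
E
```

```text
{'time_s': 35.7, 'tcp_pos': [0.6235, 0.0887, 0.2217], 'eef_rot': [179.9606, -0.0169, -83.5817], 'contact_force': [0.4562, -0.623, -0.1697], 'gripper_width': 0.0654, 'gripper_force': 0.0, 'joints': [25.8252, 16.9445, -6.6526, 0.0031, -66.4457, -19.4082]}
80 [(-25.5, 18), (-25.0, 23), (-24.5, 23), (-17.5, -19), (-17.0, -20), (-10.5, 24), (-10.0, 28), (-9.5, 35), (-9.0, 17), (6.5, -44), (7.0, -43)]
120 [(-27.0, -28), (-26.5, -36), (-25.5, 36), (-25.0, 24), (23.5, -26), (24.0, -28), (26.0, 19), (27.0, -23), (27.5, -17)]
160 [(-27.5, -23), (-27.0, -22), (-25.5, 17), (-25.0, 21), (23.0, -17), (23.5, -19), (25.0, 20), (25.5, 34)]
200 [(-27.5, -17), (-27.0, -40), (-26.5, -25), (-26.0, 32), (-25.5, 33), (23.5, -20), (24.0, -29), (25.5, 21), (26.0, 36), (26.5, 20)]
240 [(-27.0, -18), (-26.5, -23), (-25.5, 26), (-25.0, 15), (23.5, -20), (24.0, -22), (24.5, -25), (25.5, 30), (26.0, 29), (26.5, 26)]
75 [(48.5, -16), (48.0, -16), (41.0, 22), (40.5, 22), (40.0, 30), (39.5, 34), (-47.5, 15), (-57.0, -25), (-57.5, -46), (-58.0, -41), (-58.5, -34)]
90 [(68.0, -20), (67.5, -16), (47.0, -15), (39.5, 16), (39.0, 21), (38.5, 22), (-47.5, 16), (-57.0, -23), (-57.5, -47), (-58.0, -40), (-58.5, -37)]
110 [(47.0, 25), (46.5, 29), (46.0, 32), (45.5, 21), (-47.5, 16), (-57.0, -21), (-57.5, -48), (-58.0, -40), (-58.5, -36)]
130 [(37.5, 15), (37.0, 17), (36.5, 20), (-47.5, 17), (-57.0, -19), (-57.5, -48), (-58.0, -43), (-58.5, -35)]
145 [(48.0, -17), (26.5, 18), (26.0, 27), (25.5, 23), (-47.5, 16), (-57.0, -19), (-57.5, -45), (-58.0, -43), (-58.5, -36)]
bowls [ 0.71792431 -0.31120448  0.05      ] can [ 0.75734086 -0.15908433  0.16      ]
move [2.049 0.696 0.014] turn 0.007
```

Emit:
drive_tool([
  [[0.5,0.4,0.1,0,0],[0.5,0.8,0.25,0,0.007],[0.5,1.0,0.35,0,0.007],[0.5,1.0,0.35,0,0.007]],
])

```text
time_s: 36.2
tcp_pos: [0.5947, -0.0366, 0.2222]
eef_rot: [180.0, -0.0, -86.2]
contact_force: [-0.6, 0.0, -0.2]
gripper_width: 0.0656
gripper_force: 0.0
```

Emit:
drive_tool([
  [[0.5,0.4,0.1,0,0],[0.5,0.8,0.25,0,0],[0.5,1.0,0.3,0,0],[0.5,1.0,0.3,0,0],[0.5,1.0,0.3,0,0]],
])

```text
time_s: 36.83
tcp_pos: [0.5681, -0.1562, 0.222]
eef_rot: [180.0, 0.0, -86.0]
contact_force: [0.4, 0.7, -0.2]
gripper_width: 0.0657
gripper_force: 0.0
```

Emit:
drive_tool([
  [[0.5,0,0,0,0],[0.5,0,0,0,0]],
])

```text
time_s: 37.08
tcp_pos: [0.5681, -0.1559, 0.2221]
eef_rot: [-180.0, 0.0, -86.0]
contact_force: [-0.7, -0.3, 0.4]
gripper_width: 0.0658
gripper_force: 0.0
```

```bash
python3 - <<'E'
from h import *
st()
p,a=rect(.014,(.574,-.25),'tin',f='w12')
go(*p,.0155,a-180)
E
```

```text
{'time_s': 37.075, 'tcp_pos': [0.5681, -0.1559, 0.2221], 'eef_rot': [-179.996, 0.0017, -85.9738], 'contact_force': [-0.7107, -0.322, 0.4087], 'gripper_width': 0.0658, 'gripper_force': 0.0, 'joints': [3.657, 13.1241, -11.8275, -0.0019, -65.0443, 0.37]}
tin seed [283 109] [230. 231. 216.] lab 5 centre [ 575.6 -248.3] size [51.4 93.3] long 95.1 px [259  66] [304 152]
move [ 0.772 -0.01   1.721] turn -0.003
```

Emit:
drive_tool([
  [[0.5,0.4,-0.01,0,-0.003],[0.5,0.772,-0.01,0.2,-0.003],[0.5,0.772,-0.01,0.5,-0.003],[0.5,0.772,-0.01,0.8,-0.003],[0.5,0.772,-0.01,0.8,-0.003]],
])

```text
time_s: 37.75
tcp_pos: [0.5735, -0.2485, 0.1233]
eef_rot: [179.7, 0.1, -85.0]
contact_force: [-0.9, -0.5, 1.0]
gripper_width: 0.0653
gripper_force: 0.0
```

Emit:
drive_tool([
  [[0.5,0,0,0.4,0],[0.5,0,0,0.75,0],[0.5,0,0,0.92,0],[0.5,0,0,0.92,0],[0.5,0,0,0.92,0]],
])

```text
time_s: 38.38
tcp_pos: [0.5769, -0.2491, 0.0177]
eef_rot: [-179.9, -0.1, -84.9]
contact_force: [-0.4, 0.2, 0.1]
gripper_width: 0.0655
gripper_force: 0.0
```

Emit:
drive_tool([
  [[-1,0,0,0,0],[-1,0,0,0,0],[-1,0,0,0,0],[-1,0,0,0,0],[-1,0,0,0,0]],
], squeeze=25)

```text
time_s: 39.0
tcp_pos: [0.576, -0.2491, 0.0169]
eef_rot: [-179.9, -0.0, -84.9]
contact_force: [-1.3, 1.5, 6.7]
gripper_width: 0.0516
gripper_force: 25.0
```

Emit:
drive_tool([
  [[-1,0,0,-0.2,0],[-1,0,0,-0.5,0],[-1,0,0,-0.8,0],[-1,0,0,-1,0],[-1,0,0,-1,0]],
])

```text
time_s: 39.62
tcp_pos: [0.5765, -0.2493, 0.138]
eef_rot: [-179.8, -0.1, -85.0]
contact_force: [0.1, 0.5, -0.4]
gripper_width: 0.0515
gripper_force: 25.0
```

Emit:
drive_tool([
  [[-1,-0.25,-0.08,-0.1,0],[-1,-0.5,-0.16,-0.1,0],[-1,-0.75,-0.25,-0.1,0],[-1,-0.98,-0.33,-0.1,-0.004],[-1,-0.98,-0.33,-0.1,-0.004]],
])

```text
time_s: 40.25
tcp_pos: [0.6042, -0.1267, 0.1463]
eef_rot: [179.9, 0.0, -83.4]
contact_force: [0.2, -0.5, -1.5]
gripper_width: 0.0511
gripper_force: 25.0
```

Emit:
drive_tool([
  [[-1,-0.25,-0.08,0,0],[-1,-0.5,-0.16,0,0],[-1,-0.75,-0.22,0,0],[-1,-0.98,-0.28,0,0],[-1,-0.98,-0.28,0,0]],
])

```text
time_s: 40.88
tcp_pos: [0.6243, -0.0068, 0.1466]
eef_rot: [179.9, 0.0, -83.4]
contact_force: [1.1, -0.5, -0.7]
gripper_width: 0.0513
gripper_force: 25.0
```

Emit:
drive_tool([
  [[-1,0,0,0,0],[-1,0,0,0,0],[-1,0,0,0,0]],
])

```text
time_s: 41.25
tcp_pos: [0.6244, -0.0085, 0.1476]
eef_rot: [180.0, -0.0, -83.6]
contact_force: [0.1, 0.4, -0.6]
gripper_width: 0.0519
gripper_force: 25.0
```

```bash
python3 - <<'E'
from h import *
st();heldx('w13');print(held(171),held(174));go(.6345,-.0055,.0565,-83.4)
E
```

```text
{'time_s': 41.25, 'tcp_pos': [0.6244, -0.0085, 0.1476], 'eef_rot': [179.9898, -0.0039, -83.578], 'contact_force': [0.1059, 0.3565, -0.6046], 'gripper_width': 0.0519, 'gripper_force': 24.991, 'joints': [17.1035, 19.8231, -12.8262, 0.0023, -57.3615, -10.6827]}
edge rows [158, 159, 174, 175] [116, 124, 126, 125, 124, 125, 125, 124, 125, 128, 102, 86, 81, 68, 71, 89, 104, 112, 117, 120, 122, 122, 121, 122]
[48.6  0.4  2. ] [47.   0.4  2. ]
move [-0.015 -0.086  0.76 ] turn -0.0
```

Emit:
drive_tool([
  [[-1,-0.007,-0.086,0,0.0],[-1,-0.007,-0.086,0.2,0],[-1,-0.007,-0.086,0.4,0],[-1,-0.007,-0.086,0.6,0],[-1,-0.007,-0.086,0.7,0]],
])

```text
time_s: 41.92
tcp_pos: [0.6346, -0.0059, 0.0623]
eef_rot: [179.9, -0.0, -83.5]
contact_force: [-0.6, 0.4, -1.5]
gripper_width: 0.0517
gripper_force: 25.0
```

Emit:
drive_tool([
  [[-1,0,0,0,0],[-1,0,0,0,0],[-1,0,0,0,0],[-1,0,0,0,0]],
])

```text
time_s: 42.42
tcp_pos: [0.6351, -0.0057, 0.0644]
eef_rot: [-179.9, 0.0, -83.5]
contact_force: [0.3, 0.6, -0.2]
gripper_width: 0.0516
gripper_force: 25.0
```

```bash
python3 - <<'E'
from h import *
st();go(.6346,-.0064,.057,-83.4)
E
```

```text
{'time_s': 42.425, 'tcp_pos': [0.6351, -0.0057, 0.0644], 'eef_rot': [-179.9309, 0.0117, -83.5198], 'contact_force': [0.3153, 0.564, -0.2123], 'gripper_width': 0.0516, 'gripper_force': 24.991, 'joints': [17.0675, 25.617, -16.3164, 0.0016, -47.9965, -10.5884]}
move [0.006 0.005 0.062] turn -0.0
```

Emit:
drive_tool([
  [[-1,0.006,0.004,0.03,0],[-1,0.006,0.004,0.05,0],[-1,0.006,0.004,0.06,0],[-1,0.006,0.004,0.06,0],[-1,0.006,0.004,0.06,0]],
])

```text
time_s: 43.05
tcp_pos: [0.6342, -0.0066, 0.0569]
eef_rot: [180.0, -0.0, -83.5]
contact_force: [-2.7, 0.2, 5.4]
gripper_width: 0.052
gripper_force: 25.0
```

Emit:
drive_tool([
  [[0.35,0,0,0,0],[0.35,0,0,0,0],[0.35,0,0,0,0],[0.35,0,0,-0.2,0],[0.35,0,0,-0.6,0]],
])

```text
time_s: 43.68
tcp_pos: [0.6329, -0.0068, 0.127]
eef_rot: [179.7, -0.0, -83.5]
contact_force: [0.5, -0.8, 0.7]
gripper_width: 0.0594
gripper_force: 0.0
```

Emit:
drive_tool([
  [[0.5,0,0,-0.5,0],[0.5,-0.4,0,-0.7,0],[0.5,-0.8,0,-0.75,0],[0.5,-0.8,0,-0.75,0],[0.5,-0.8,0,-0.75,0]],
])

```text
time_s: 44.3
tcp_pos: [0.6233, 0.089, 0.2182]
eef_rot: [180.0, -0.0, -83.5]
contact_force: [-0.0, -0.6, 0.1]
gripper_width: 0.0658
gripper_force: 0.0
```

Emit:
drive_tool([
  [[0.5,0,0,0,0],[0.5,0,0,0,0]],
])

```text
time_s: 44.55
tcp_pos: [0.6235, 0.088, 0.2181]
eef_rot: [180.0, -0.0, -83.6]
contact_force: [0.3, -0.8, -0.2]
gripper_width: 0.0653
gripper_force: 0.0
```

```bash
python3 - <<'E'
from h import *
chk(.054,'a3')
go(.565,-.303,.22,-78.6)
E
```

```text
{'time_s': 44.6, 'tcp_pos': [0.6235, 0.088, 0.2182], 'eef_rot': [179.9738, -0.013, -83.583], 'contact_force': [0.3355, -0.3634, -0.0109], 'gripper_width': 0.0659, 'gripper_force': 0.0, 'joints': [25.7716, 17.0614, -6.9565, 0.0039, -66.0111, -19.3562]}
80 [(-26.5, -17), (-23.5, 23), (-23.0, 27), (-22.5, 33), (-22.0, 20), (-17.5, -25), (-17.0, -27), (-12.0, 15), (-11.5, 23), (-11.0, 25), (3.0, -30), (3.5, -32)]
120 [(-27.5, -31), (-27.0, -33), (-25.5, 21), (-25.0, 24), (23.0, -18), (23.5, -27), (24.0, -27), (24.5, -26), (25.5, 16)]
160 [(-27.0, -41), (-26.5, -27), (-26.0, 31), (-25.5, 26), (23.0, -16), (23.5, -17), (24.0, -18), (25.0, 29), (25.5, 23), (26.0, 17)]
200 [(-28.0, -18), (-27.5, -37), (-27.0, -16), (-26.5, 19), (-26.0, 21), (-25.5, 22), (23.5, -28), (25.0, 22), (25.5, 37), (26.0, 15)]
240 [(-27.5, -19), (-27.0, -26), (-26.0, 25), (23.0, -26), (24.5, 22), (25.0, 35)]
75 [(41.5, 21), (41.0, 27), (40.5, 34), (40.0, 20), (-45.5, -17), (-46.0, -15), (-47.5, 16), (-53.5, -17), (-54.0, -54), (-54.5, -87), (-77.0, 21), (-77.5, 16)]
90 [(47.5, 20), (47.0, 25), (46.5, 27), (-45.5, -15), (-46.0, -15), (-46.5, 18), (-53.5, -17), (-54.0, -50), (-54.5, -87), (-77.0, 20), (-77.5, 17)]
110 [(48.5, -17), (44.5, 27), (44.0, 30), (43.5, 34), (43.0, 16), (-45.5, -19), (-46.0, -23), (-47.5, 17), (-53.5, -26), (-54.0, -49), (-54.5, -70), (-55.0, -16), (-77.0, 19), (-77.5, 17)]
130 [(67.5, -18), (67.0, -16), (49.5, -16), (35.5, 23), (35.0, 21), (34.5, 23), (34.0, 17), (-45.5, -17), (-46.0, -20), (-47.5, 17), (-53.5, -34), (-54.0, -46), (-54.5, -59), (-55.0, -17), (-77.0, 20), (-77.5, 18)]
145 [(48.5, -18), (27.5, 16), (27.0, 16), (26.5, 21), (26.0, 17), (-45.5, -17), (-46.0, -20), (-53.5, -32), (-54.0, -44), (-54.5, -63), (-55.0, -17), (-77.0, 21), (-77.5, 18)]
move [ 3.184  0.849 -0.015] turn -0.014
```

Emit:
drive_tool([
  [[0.5,0.4,0.1,0,0],[0.5,0.8,0.2,0,0],[0.5,1.0,0.28,0,0]],
])

```text
time_s: 44.98
tcp_pos: [0.6031, -0.0367, 0.2184]
eef_rot: [180.0, -0.0, -83.6]
contact_force: [-0.2, -0.4, -0.8]
gripper_width: 0.066
gripper_force: 0.0
```

Emit:
drive_tool([
  [[0.5,0.4,0.1,0,0],[0.5,0.8,0.2,0,0],[0.5,1.0,0.28,0,0]],
])

```text
time_s: 45.35
tcp_pos: [0.5832, -0.1598, 0.2184]
eef_rot: [180.0, -0.0, -83.6]
contact_force: [0.9, 0.6, -0.1]
gripper_width: 0.0657
gripper_force: 0.0
```

Emit:
drive_tool([
  [[0.5,0.4,0.1,0,0],[0.5,0.8,0.2,0,0],[0.5,1.0,0.28,0,-0.014],[0.5,1.0,0.28,0,-0.014],[0.5,1.0,0.28,0,-0.014]],
])

```text
time_s: 45.98
tcp_pos: [0.5638, -0.2803, 0.2184]
eef_rot: [180.0, 0.0, -78.6]
contact_force: [0.2, -0.2, 1.1]
gripper_width: 0.0657
gripper_force: 0.0
```

Emit:
drive_tool([
  [[0.5,0,0,0,0],[0.5,0,0,0,0]],
])

```text
time_s: 46.22
tcp_pos: [0.5642, -0.2795, 0.2186]
eef_rot: [-180.0, -0.0, -78.4]
contact_force: [-0.1, 0.4, -0.7]
gripper_width: 0.0656
gripper_force: 0.0
```

```bash
python3 - <<'E'
from h import *
st()
p,a=rect(.014,(.583,-.391),'tin',f='w14')
go(*p,.0155,a-180)
E
```

```text
{'time_s': 46.225, 'tcp_pos': [0.5642, -0.2795, 0.2186], 'eef_rot': [-179.9926, -0.0022, -78.4352], 'contact_force': [-0.1291, 0.4146, -0.7076], 'gripper_width': 0.0656, 'gripper_force': 0.0, 'joints': [-8.6182, 17.0229, -6.958, -0.0005, -66.0115, 20.1832]}
tin seed [286  91] [243. 243. 234.] lab 3 centre [ 584.4 -390.8] size [51.6 93.8] long 101.2 px [262  44] [309 134]
move [0.942 0.021 1.693] turn 0.001
```

Emit:
drive_tool([
  [[0.5,0.4,0.02,0,0],[0.5,0.942,0.02,0.1,0],[0.5,0.942,0.02,0.4,0],[0.5,0.942,0.02,0.8,0],[0.5,0.942,0.02,0.8,0]],
])

```text
time_s: 46.9
tcp_pos: [0.5817, -0.3901, 0.1182]
eef_rot: [179.6, 0.3, -78.5]
contact_force: [-0.7, -0.7, 1.1]
gripper_width: 0.0656
gripper_force: 0.0
```

Emit:
drive_tool([
  [[0.5,0,0,0.4,0],[0.5,0,0,0.75,0],[0.5,0,0,0.9,0],[0.5,0,0,0.9,0],[0.5,0,0,0.9,0]],
])

```text
time_s: 47.52
tcp_pos: [0.5858, -0.3921, 0.017]
eef_rot: [-179.9, -0.1, -78.4]
contact_force: [0.6, 0.1, 0.0]
gripper_width: 0.0657
gripper_force: 0.0
```

Emit:
drive_tool([
  [[-1,0,0,0,0],[-1,0,0,0,0],[-1,0,0,0,0],[-1,0,0,0,0],[-1,0,0,0,0]],
], squeeze=25)

```text
time_s: 48.15
tcp_pos: [0.5848, -0.3917, 0.0158]
eef_rot: [-179.9, -0.1, -78.5]
contact_force: [-1.3, 2.0, 6.3]
gripper_width: 0.0514
gripper_force: 25.0
```

Emit:
drive_tool([
  [[-1,0,0,-0.2,0],[-1,0,0,-0.5,0],[-1,0,0,-0.8,0],[-1,0,0,-1,0],[-1,0,0,-1,0]],
])

```text
time_s: 48.78
tcp_pos: [0.5852, -0.3919, 0.1369]
eef_rot: [-179.8, -0.1, -78.5]
contact_force: [-0.2, 0.3, -1.2]
gripper_width: 0.0518
gripper_force: 25.0
```

Emit:
drive_tool([
  [[-1,-0.2,-0.08,-0.2,0],[-1,-0.45,-0.16,-0.2,0],[-1,-0.7,-0.25,-0.2,0],[-1,-0.77,-0.26,-0.2,0]],
])

```text
time_s: 49.28
tcp_pos: [0.5959, -0.2928, 0.1571]
eef_rot: [179.9, 0.1, -78.4]
contact_force: [-0.5, -0.3, -1.7]
gripper_width: 0.0517
gripper_force: 25.0
```

Emit:
drive_tool([
  [[-1,-0.2,-0.08,0,0],[-1,-0.45,-0.16,0,0],[-1,-0.7,-0.25,0,0],[-1,-0.77,-0.26,0,0]],
])

```text
time_s: 49.78
tcp_pos: [0.6082, -0.1967, 0.1575]
eef_rot: [179.9, 0.0, -78.4]
contact_force: [-0.3, -0.8, -1.9]
gripper_width: 0.0518
gripper_force: 25.0
```

Emit:
drive_tool([
  [[-1,-0.2,-0.08,0,0],[-1,-0.45,-0.16,0,0],[-1,-0.7,-0.25,0,0],[-1,-0.77,-0.26,0,0]],
])

```text
time_s: 50.28
tcp_pos: [0.6205, -0.1004, 0.1578]
eef_rot: [180.0, 0.0, -78.4]
contact_force: [0.0, -0.6, -1.3]
gripper_width: 0.0516
gripper_force: 25.0
```

Emit:
drive_tool([
  [[-1,-0.2,-0.08,0,0],[-1,-0.45,-0.16,0,0.01],[-1,-0.7,-0.25,0,0.0128],[-1,-0.77,-0.26,0,0.0128],[-1,-0.77,-0.26,0,0.0128]],
])

```text
time_s: 50.9
tcp_pos: [0.6323, -0.0049, 0.1581]
eef_rot: [180.0, -0.0, -83.1]
contact_force: [-0.8, -0.3, -1.0]
gripper_width: 0.0518
gripper_force: 25.0
```

Emit:
drive_tool([
  [[-1,0,0,0,0],[-1,0,0,0,0],[-1,0,0,0,0]],
])

```text
time_s: 51.28
tcp_pos: [0.6326, -0.005, 0.1585]
eef_rot: [-180.0, -0.0, -83.1]
contact_force: [0.1, 0.0, -1.6]
gripper_width: 0.0513
gripper_force: 25.0
```

```bash
python3 - <<'E'
from h import *
st();heldx('w15');print(held(171),held(174));go(.6345,-.0055,.071,-83.4)
E
```

```text
{'time_s': 51.275, 'tcp_pos': [0.6326, -0.005, 0.1585], 'eef_rot': [-179.996, -0.0001, -83.1314], 'contact_force': [0.0579, 0.0383, -1.5909], 'gripper_width': 0.0513, 'gripper_force': 24.9943, 'joints': [17.1964, 19.966, -11.0217, 0.001, -59.0084, -10.3283]}
edge rows [156, 157, 174] [127, 127, 127, 127, 127, 127, 126, 126, 126, 127, 128, 101, 73, 71, 84, 102, 111, 116, 120, 122, 122, 122, 122, 121]
[48.5  0.4  2. ] [47.   0.4  2. ]
move [ 0.007 -0.015  0.729] turn 0.001
```

Emit:
drive_tool([
  [[-1,0.012,-0.015,0,0.001],[-1,0.012,-0.015,0.2,0.001],[-1,0.012,-0.015,0.4,0.001],[-1,0.012,-0.015,0.6,0.001],[-1,0.012,-0.015,0.69,0.001]],
])

```text
time_s: 51.95
tcp_pos: [0.634, -0.0058, 0.0743]
eef_rot: [179.9, -0.0, -83.5]
contact_force: [0.9, -0.1, -1.5]
gripper_width: 0.0515
gripper_force: 25.0
```

Emit:
drive_tool([
  [[-1,0,0,0,0],[-1,0,0,0,0],[-1,0,0,0,0],[-1,0,0,0,0]],
])

```text
time_s: 52.45
tcp_pos: [0.6349, -0.0055, 0.0764]
eef_rot: [-179.9, 0.0, -83.4]
contact_force: [-0.8, -0.6, -1.8]
gripper_width: 0.0516
gripper_force: 25.0
```

```bash
python3 - <<'E'
from h import *
st();go(.6345,-.0062,.070,-83.4)
E
```

```text
{'time_s': 52.45, 'tcp_pos': [0.6349, -0.0055, 0.0764], 'eef_rot': [-179.94, 0.0084, -83.447], 'contact_force': [-0.7715, -0.6185, -1.8263], 'gripper_width': 0.0516, 'gripper_force': 24.9943, 'joints': [17.0843, 24.8275, -15.723, 0.0036, -49.389, -10.5337]}
move [0.005 0.004 0.053] turn -0.0
```

Then lower, release, and go to view the last tin, A (0.447,-0.393).

Emit:
drive_tool([
  [[-1,0.005,0.004,0.03,0],[-1,0.005,0.004,0.045,0],[-1,0.005,0.004,0.052,0],[-1,0.005,0.004,0.052,0],[-1,0.005,0.004,0.052,0]],
])

```text
time_s: 53.08
tcp_pos: [0.6341, -0.0064, 0.0697]
eef_rot: [180.0, -0.0, -83.4]
contact_force: [-2.9, 0.6, 5.7]
gripper_width: 0.0517
gripper_force: 25.0
```

Emit:
drive_tool([
  [[0.35,0,0,0,0],[0.35,0,0,0,0],[0.35,0,0,0,0],[0.35,0,0,-0.2,0],[0.35,0,0,-0.6,0]],
])

```text
time_s: 53.7
tcp_pos: [0.6328, -0.0065, 0.1399]
eef_rot: [179.7, -0.0, -83.5]
contact_force: [0.8, -0.3, 0.6]
gripper_width: 0.0591
gripper_force: 0.0
```

Emit:
drive_tool([
  [[0.5,0,0,-0.4,0],[0.5,-0.4,0,-0.6,0],[0.5,-0.8,0,-0.63,0],[0.5,-0.8,0,-0.63,0],[0.5,-0.8,0,-0.63,0]],
])

```text
time_s: 54.32
tcp_pos: [0.6231, 0.0893, 0.2168]
eef_rot: [180.0, -0.0, -83.4]
contact_force: [-0.6, 0.1, 0.2]
gripper_width: 0.0658
gripper_force: 0.0
```

Emit:
drive_tool([
  [[0.5,0,0,0,0],[0.5,0,0,0,0]],
])

```text
time_s: 54.58
tcp_pos: [0.6233, 0.0882, 0.2168]
eef_rot: [180.0, -0.0, -83.5]
contact_force: [0.2, -0.6, -0.1]
gripper_width: 0.0656
gripper_force: 0.0
```

```bash
python3 - <<'E'
from h import *
chk(.068,'a4')
go(.443,-.303,.22,-86.7)
E
```

```text
{'time_s': 54.625, 'tcp_pos': [0.6233, 0.0884, 0.2168], 'eef_rot': [179.9792, -0.0075, -83.509], 'contact_force': [0.0883, -0.2904, 0.0215], 'gripper_width': 0.0655, 'gripper_force': 0.0, 'joints': [25.8069, 17.0956, -7.094, 0.0002, -65.8326, -19.3159]}
80 [(-55.0, -59), (-54.5, -49), (-26.5, 33), (-26.0, 30), (-25.5, 20), (-16.5, -18), (1.0, -23), (4.5, -19), (5.0, -34)]
120 [(-27.5, -16), (-27.0, -37), (-26.0, 25), (-25.5, 20), (23.0, -26), (23.5, -25), (24.0, -15)]
160 [(-27.5, -22), (-27.0, -15), (-25.5, 22), (23.5, -30), (24.0, -20), (25.0, 21), (25.5, 37), (26.0, 19)]
200 [(-27.5, -23), (-27.0, -41), (-26.0, 35), (-25.5, 17), (23.0, -30), (23.5, -21), (24.5, 16), (25.0, 39), (25.5, 17)]
240 [(-28.0, -17), (-27.5, -34), (-26.5, 23), (-26.0, 17), (-25.5, 15), (24.5, 27), (25.0, 17)]
75 [(50.0, -16), (42.5, 17), (42.0, 28), (41.5, 34), (41.0, 35), (-46.0, -25), (-47.5, 16), (-49.5, -18), (-50.0, -54), (-50.5, -47), (-51.0, -37), (-72.0, 15), (-72.5, 20), (-73.0, 15)]
90 [(49.0, -20), (48.0, 19), (47.5, 25), (47.0, 42), (46.5, 36), (46.0, 16), (-46.0, -24), (-47.5, 18), (-49.5, -18), (-50.0, -53), (-50.5, -44), (-51.0, -40), (-72.0, 15), (-72.5, 22)]
110 [(65.0, -17), (64.5, -17), (57.5, 16), (50.0, -15), (49.5, -15), (46.0, 28), (45.5, 24), (45.0, 25), (44.5, 16), (-46.0, -24), (-47.5, 17), (-49.5, -19), (-50.0, -51), (-50.5, -47), (-51.0, -40), (-72.5, 21), (-73.0, 16)]
130 [(65.0, -18), (64.5, -22), (34.5, 23), (34.0, 28), (33.5, 33), (33.0, 19), (29.5, 21), (-46.0, -28), (-47.5, 33), (-48.0, 19), (-49.5, -16), (-50.0, -53), (-50.5, -45), (-51.0, -42), (-72.5, 21)]
145 [(49.0, -16), (48.5, -16), (26.0, 23), (25.5, 27), (25.0, 30), (-46.0, -30), (-47.5, 33), (-48.0, 18), (-49.5, -16), (-50.0, -51), (-50.5, -47), (-51.0, -41), (-72.0, 15), (-72.5, 22)]
move [ 3.071  1.862 -0.027] turn 0.009
```

Emit:
drive_tool([
  [[0.5,0.3,0.2,0,0],[0.5,0.6,0.38,0,0],[0.5,0.77,0.466,0,0],[0.5,0.77,0.466,0,0]],
])

```text
time_s: 55.12
tcp_pos: [0.578, -0.0106, 0.2174]
eef_rot: [-180.0, 0.0, -83.6]
contact_force: [-0.0, -0.0, 0.2]
gripper_width: 0.066
gripper_force: 0.0
```

Emit:
drive_tool([
  [[0.5,0.3,0.2,0,0],[0.5,0.6,0.38,0,0],[0.5,0.77,0.466,0,0],[0.5,0.77,0.466,0,0]],
])

```text
time_s: 55.62
tcp_pos: [0.5334, -0.108, 0.2172]
eef_rot: [-180.0, -0.0, -83.5]
contact_force: [0.6, -0.2, -0.2]
gripper_width: 0.0657
gripper_force: 0.0
```

Emit:
drive_tool([
  [[0.5,0.3,0.2,0,0],[0.5,0.6,0.38,0,0],[0.5,0.77,0.466,0,0],[0.5,0.77,0.466,0,0]],
])

```text
time_s: 56.12
tcp_pos: [0.4886, -0.2058, 0.217]
eef_rot: [-180.0, -0.0, -83.5]
contact_force: [-0.2, 0.7, -0.3]
gripper_width: 0.0659
gripper_force: 0.0
```

Emit:
drive_tool([
  [[0.5,0.3,0.2,0,0],[0.5,0.6,0.38,0,0.009],[0.5,0.7,0.466,0,0.009],[0.5,0.7,0.466,0,0.009],[0.5,0.7,0.466,0,0.009]],
])

```text
time_s: 56.75
tcp_pos: [0.443, -0.2944, 0.217]
eef_rot: [-180.0, 0.0, -86.6]
contact_force: [0.4, -0.2, 0.0]
gripper_width: 0.0655
gripper_force: 0.0
```

Emit:
drive_tool([
  [[0.5,0,0,0,0],[0.5,0,0,0,0]],
])

```text
time_s: 57.0
tcp_pos: [0.4427, -0.2947, 0.2171]
eef_rot: [-180.0, -0.0, -86.6]
contact_force: [-0.2, 0.2, 0.4]
gripper_width: 0.0656
gripper_force: 0.0
```

```bash
python3 - <<'E'
from h import *
st()
p,a=rect(.014,(.447,-.393),'tin',f='w16')
go(*p,.0155,a-180)
c=cam('scene');print('scoop',[ray(c,q,.02)[:2].round(3) for q in((150,160),(165,168),(185,143),(160,150))])
E
```

```text
{'time_s': 57.0, 'tcp_pos': [0.4427, -0.2947, 0.2171], 'eef_rot': [-179.9918, -0.0, -86.6291], 'contact_force': [-0.1802, 0.1784, 0.358], 'gripper_width': 0.0656, 'gripper_force': 0.0, 'joints': [-12.511, 7.9206, -19.0874, -0.0025, -62.9841, 15.883]}
tin seed [284 104] [245. 245. 238.] lab 1 centre [ 447.9 -392.8] size [51.6 93.2] long 93.4 px [260  59] [306 147]
move [0.818 0.003 1.68 ] turn -0.0
scoop [array([ 0.433, -0.584]), array([ 0.449, -0.513]), array([ 0.303, -0.52 ]), array([ 0.372, -0.582])]
```

Emit:
drive_tool([
  [[0.5,0.4,0.0,0,0],[0.5,0.818,0.0,0.1,0],[0.5,0.818,0.0,0.4,0],[0.5,0.818,0.0,0.8,0],[0.5,0.818,0,0.8,0]],
])

```text
time_s: 57.68
tcp_pos: [0.4456, -0.392, 0.1177]
eef_rot: [179.6, 0.2, -86.7]
contact_force: [0.7, -0.0, 1.1]
gripper_width: 0.0656
gripper_force: 0.0
```

Emit:
drive_tool([
  [[0.5,0,0,0.4,0],[0.5,0,0,0.75,0],[0.5,0,0,0.88,0],[0.5,0,0,0.88,0],[0.5,0,0,0.88,0]],
])

```text
time_s: 58.3
tcp_pos: [0.4494, -0.3939, 0.0176]
eef_rot: [-179.9, -0.1, -86.6]
contact_force: [-1.0, 0.5, -0.2]
gripper_width: 0.0658
gripper_force: 0.0
```

Emit:
drive_tool([
  [[-1,0,0,0,0],[-1,0,0,0,0],[-1,0,0,0,0],[-1,0,0,0,0],[-1,0,0,0,0]],
], squeeze=25)

```text
time_s: 58.92
tcp_pos: [0.4484, -0.3935, 0.0165]
eef_rot: [-179.9, -0.0, -86.7]
contact_force: [-1.0, 1.7, 7.0]
gripper_width: 0.0517
gripper_force: 25.0
```

Emit:
drive_tool([
  [[-1,0,0,-0.2,0],[-1,0,0,-0.5,0],[-1,0,0,-0.8,0],[-1,0,0,-1,0],[-1,0,0,-1,0]],
])

```text
time_s: 59.55
tcp_pos: [0.4489, -0.3937, 0.1375]
eef_rot: [-179.8, -0.1, -86.7]
contact_force: [0.5, -0.5, -2.8]
gripper_width: 0.0515
gripper_force: 25.0
```

Emit:
drive_tool([
  [[-1,-0.2,-0.1,-0.3,0],[-1,-0.45,-0.25,-0.3,0],[-1,-0.7,-0.38,-0.3,0],[-1,-0.78,-0.436,-0.3,0]],
])

```text
time_s: 60.05
tcp_pos: [0.4947, -0.2951, 0.1703]
eef_rot: [179.9, 0.1, -86.6]
contact_force: [0.4, -0.6, -2.1]
gripper_width: 0.0511
gripper_force: 25.0
```

Emit:
drive_tool([
  [[-1,-0.2,-0.1,0,0],[-1,-0.45,-0.25,0,0],[-1,-0.7,-0.38,0,0],[-1,-0.78,-0.436,0,0]],
])

```text
time_s: 60.55
tcp_pos: [0.5417, -0.1992, 0.1705]
eef_rot: [179.9, 0.0, -86.6]
contact_force: [0.6, -0.2, -2.0]
gripper_width: 0.0518
gripper_force: 25.0
```

Emit:
drive_tool([
  [[-1,-0.2,-0.1,0,0],[-1,-0.45,-0.25,0,0],[-1,-0.7,-0.38,0,0],[-1,-0.78,-0.436,0,0]],
])

```text
time_s: 61.05
tcp_pos: [0.5886, -0.1031, 0.1707]
eef_rot: [179.9, -0.0, -86.6]
contact_force: [-1.2, -0.2, -1.9]
gripper_width: 0.0516
gripper_force: 25.0
```

Emit:
drive_tool([
  [[-1,-0.2,-0.1,0,0],[-1,-0.45,-0.25,0,-0.005],[-1,-0.7,-0.38,0,-0.009],[-1,-0.78,-0.436,0,-0.009],[-1,-0.78,-0.436,0,-0.009]],
])

```text
time_s: 61.68
tcp_pos: [0.6351, -0.0077, 0.1708]
eef_rot: [179.9, -0.0, -83.5]
contact_force: [-0.0, -0.7, -2.9]
gripper_width: 0.0517
gripper_force: 25.0
```

Emit:
drive_tool([
  [[-1,0,0,0,0],[-1,0,0,0,0],[-1,0,0,0,0]],
])

```text
time_s: 62.05
tcp_pos: [0.635, -0.008, 0.1716]
eef_rot: [-180.0, 0.0, -83.5]
contact_force: [-0.5, 1.2, -1.6]
gripper_width: 0.052
gripper_force: 25.0
```

```bash
python3 - <<'E'
from h import *
st();heldx('w17');print(held(171),held(174));go(.6345,-.0055,.084,-83.4)
E
```

```text
{'time_s': 62.05, 'tcp_pos': [0.635, -0.008, 0.1716], 'eef_rot': [-179.9885, 0.0036, -83.4923], 'contact_force': [-0.5404, 1.1605, -1.6464], 'gripper_width': 0.052, 'gripper_force': 24.9992, 'joints': [16.8583, 19.536, -9.7943, -0.0017, -60.6578, -10.3498]}
edge rows [160, 161, 173] [81, 106, 121, 126, 127, 127, 126, 126, 108, 99, 96, 84, 66, 78, 100, 110, 115, 120, 121, 121, 122, 121, 121, 121]
[48.5  0.4  2. ] [47.   0.4  2. ]
move [-0.02   0.003  0.73 ] turn -0.0
```

Emit:
drive_tool([
  [[-1,-0.015,0.003,0,0],[-1,-0.015,0.003,0.2,0],[-1,-0.015,0.003,0.4,0],[-1,-0.015,0.003,0.6,0],[-1,-0.015,0.003,0.68,0]],
])

```text
time_s: 62.72
tcp_pos: [0.6338, -0.0057, 0.0884]
eef_rot: [179.9, -0.0, -83.4]
contact_force: [0.2, -1.0, -1.3]
gripper_width: 0.0516
gripper_force: 25.0
```

Emit:
drive_tool([
  [[-1,0,0,0,0],[-1,0,0,0,0],[-1,0,0,0,0],[-1,0,0,0,0]],
])

```text
time_s: 63.22
tcp_pos: [0.635, -0.0056, 0.0905]
eef_rot: [-179.9, 0.0, -83.5]
contact_force: [-0.1, -0.2, -0.7]
gripper_width: 0.0514
gripper_force: 25.0
```

```bash
python3 - <<'E'
from h import *
st();go(.6345,-.0061,.0845,-83.4)
E
```

```text
{'time_s': 63.225, 'tcp_pos': [0.635, -0.0056, 0.0905], 'eef_rot': [-179.9372, 0.0095, -83.4512], 'contact_force': [-0.0821, -0.2111, -0.6666], 'gripper_width': 0.0514, 'gripper_force': 24.9992, 'joints': [17.0798, 23.9402, -14.9566, 0.0027, -51.0397, -10.5328]}
move [0.004 0.004 0.05 ] turn -0.0
```

Emit:
drive_tool([
  [[-1,0.004,0.004,0.03,0],[-1,0.004,0.004,0.045,0],[-1,0.004,0.004,0.05,0],[-1,0.004,0.004,0.05,0],[-1,0.004,0.004,0.05,0]],
])

```text
time_s: 63.85
tcp_pos: [0.6341, -0.0062, 0.0845]
eef_rot: [180.0, -0.0, -83.4]
contact_force: [-2.8, -0.3, 5.2]
gripper_width: 0.052
gripper_force: 25.0
```

Emit:
drive_tool([
  [[0.35,0,0,0,0],[0.35,0,0,0,0],[0.35,0,0,0,0],[0.35,0,0,-0.2,0],[0.35,0,0,-0.6,0]],
])

```text
time_s: 64.47
tcp_pos: [0.6328, -0.0064, 0.1543]
eef_rot: [179.7, -0.0, -83.5]
contact_force: [2.0, 0.2, -0.2]
gripper_width: 0.0592
gripper_force: 0.0
```

Emit:
drive_tool([
  [[0.35,0,0,-0.4,0],[0.35,-0.4,0,-0.52,0],[0.35,-0.8,0,-0.52,0],[0.35,-0.8,0,-0.52,0],[0.35,-0.8,0,-0.52,0]],
])

```text
time_s: 65.1
tcp_pos: [0.6231, 0.0894, 0.218]
eef_rot: [180.0, -0.0, -83.4]
contact_force: [-0.3, 0.1, -1.0]
gripper_width: 0.059
gripper_force: 0.0
```

Emit:
drive_tool([
  [[0.35,0,0,0,0],[0.35,0,0,0,0]],
])

```text
time_s: 65.35
tcp_pos: [0.6233, 0.0883, 0.2181]
eef_rot: [180.0, -0.0, -83.5]
contact_force: [-0.5, -0.6, -0.0]
gripper_width: 0.0592
gripper_force: 0.0
```

```bash
python3 - <<'E'
from h import *
chk(.082,'a5')
w=cv2.imread('pics/a5.png');s=shot('side','sd5');b=cv2.imread('pics/sd5.png')
a=cv2.resize(w[:225,130:430],None,fx=1.33,fy=1.33);b=cv2.resize(b[130:300,180:380],None,fx=2,fy=2)
H=max(a.shape[0],b.shape[0]);f=lambda q:cv2.copyMakeBorder(q,0,H-q.shape[0],0,0,0)
cv2.imwrite('pics/m5.png',np.hstack([f(a),f(b)]))
E
```

```text
{'time_s': 65.4, 'tcp_pos': [0.6233, 0.0884, 0.2181], 'eef_rot': [179.9859, -0.0066, -83.5097], 'contact_force': [0.3843, -0.5023, 0.4352], 'gripper_width': 0.0591, 'gripper_force': 0.0, 'joints': [25.8119, 17.0464, -6.9903, 0.0017, -65.9788, -19.3223]}
80 [(-55.0, 37), (-52.5, -59), (-52.0, -42), (-26.5, 26), (-26.0, 35), (-25.5, 23), (-25.0, 22), (3.5, -37), (4.0, -49)]
120 [(-27.5, -19), (-27.0, -15), (-26.0, 19), (-25.5, 26), (23.0, -20), (23.5, -20), (24.0, -22)]
160 [(-55.0, 36), (-27.5, -31), (-27.0, -51), (-26.0, 24), (-25.5, 25), (-25.0, 20), (23.5, -34), (24.0, -27), (24.5, -20), (25.0, 22), (25.5, 44), (26.0, 30), (26.5, 27)]
200 [(-55.0, 15), (-27.5, -23), (-26.0, 20), (-25.5, 20), (23.0, -20), (23.5, -21), (24.0, -22), (25.0, 26), (25.5, 31), (26.0, 27)]
240 [(-27.5, -19), (-27.0, -36), (-26.0, 26), (23.0, -16), (23.5, -30), (25.0, 38), (25.5, 33)]
75 [(49.0, -17), (42.5, 33), (42.0, 34), (41.5, 37), (-46.0, -15), (-46.5, -28), (-47.0, -48), (-47.5, -66), (-67.5, 18), (-68.0, 22)]
90 [(63.5, -15), (63.0, -21), (50.0, -16), (46.0, 15), (43.5, 31), (43.0, 23), (-46.5, -30), (-47.0, -46), (-47.5, -68), (-67.5, 21), (-68.0, 21)]
110 [(63.5, -25), (63.0, -30), (56.5, 16), (44.5, 21), (44.0, 21), (43.5, 28), (43.0, 22), (-46.5, -27), (-47.0, -47), (-47.5, -66), (-67.5, 19), (-68.0, 20)]
130 [(63.5, -23), (63.0, -29), (49.0, -18), (31.5, 26), (31.0, 28), (30.5, 30), (-46.5, -27), (-47.0, -40), (-47.5, -67), (-67.5, 20), (-68.0, 19)]
145 [(27.0, 24), (26.5, 25), (26.0, 27), (-46.5, -26), (-47.0, -45), (-47.5, -65), (-67.5, 20), (-68.0, 20)]
```

View pics/m5.png

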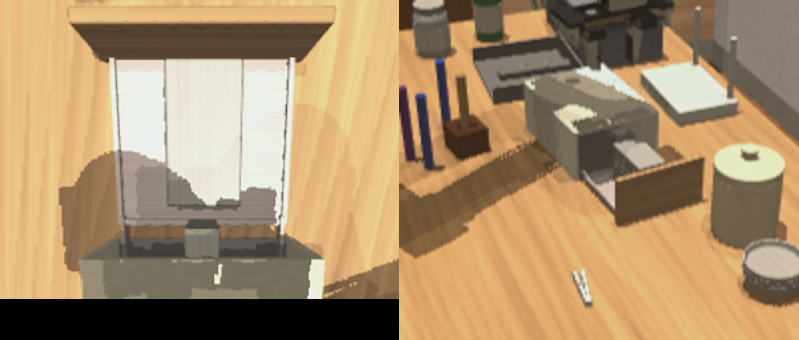

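The left view shows the pile square, with its edges within about 1 mm of the pad. The right view shows the drawer out with the pile in it, the dowel in its stand, and the canister near the drawer front. I'll push with closed fingers, turned a quarter so that the hand clears the canister.

Emit:
drive_tool([
  [[-1,0.4,0.03,0,0],[-1,0.8,0.05,0,0],[-1,0.895,0.058,0,0],[-1,0.895,0.058,0,0]],
])

```text
time_s: 65.95
tcp_pos: [0.6286, -0.0192, 0.2182]
eef_rot: [180.0, 0.0, -83.6]
contact_force: [-1.1, 0.6, 0.6]
gripper_width: 0.0248
gripper_force: 0.0
```

Emit:
drive_tool([
  [[-1,0.4,0.03,0,0],[-1,0.8,0.05,0,0],[-1,0.895,0.058,0,0],[-1,0.895,0.058,0,0]],
])

```text
time_s: 66.45
tcp_pos: [0.6341, -0.1255, 0.2181]
eef_rot: [180.0, 0.0, -83.5]
contact_force: [-0.2, 0.5, 0.2]
gripper_width: 0.0005
gripper_force: 0.0
```

Emit:
drive_tool([
  [[-1,0,0,0,0.125],[-1,0,0,0,0.125],[-1,0,0,0,0.125],[-1,0,0,0,0.125],[-1,0,0,0,0.125]],
])

```text
time_s: 67.08
tcp_pos: [0.6342, -0.124, 0.2184]
eef_rot: [-180.0, 0.0, -128.4]
contact_force: [0.0, -0.2, 0.5]
gripper_width: 0.0004
gripper_force: 0.0
```

Emit:
drive_tool([
  [[-1,0,0,0,0.125],[-1,0,0,0,0.125],[-1,0,0,0,0.125],[-1,0,0,0,0.125],[-1,0,0,0,0.125]],
])

```text
time_s: 67.7
tcp_pos: [0.6341, -0.1249, 0.2183]
eef_rot: [180.0, 0.0, -173.3]
contact_force: [-0.7, 1.4, 0.0]
gripper_width: 0.0005
gripper_force: 0.0
```

```bash
python3 - <<'E'
from h import *
st();go(.6337,-.1264,.062,-173.4)
E
```

```text
{'time_s': 67.7, 'tcp_pos': [0.6341, -0.1249, 0.2183], 'eef_rot': [179.9935, 0.0068, -173.2743], 'contact_force': [-0.6908, 1.4157, 0.0069], 'gripper_width': 0.0005, 'gripper_force': 0.0, 'joints': [6.1215, 18.5593, -4.793, -0.0071, -66.6409, -89.393]}
move [ 0.005 -0.012  1.302] turn 0.0
```

Emit:
drive_tool([
  [[-1,0,-0.012,0.2,0],[-1,0,-0.012,0.45,0],[-1,0,-0.012,0.65,0],[-1,0,-0.012,0.65,0]],
])

```text
time_s: 68.2
tcp_pos: [0.6329, -0.1267, 0.1384]
eef_rot: [180.0, -0.2, -173.2]
contact_force: [-0.9, -0.7, -0.4]
gripper_width: 0.0005
gripper_force: 0.0
```

Emit:
drive_tool([
  [[-1,0,0,0.2,0],[-1,0,0,0.4,0],[-1,0,0,0.55,0],[-1,0,0,0.65,0],[-1,0,0,0.65,0]],
])

```text
time_s: 68.82
tcp_pos: [0.6339, -0.1272, 0.0618]
eef_rot: [-180.0, -0.1, -173.4]
contact_force: [0.5, -0.3, 0.2]
gripper_width: 0.0006
gripper_force: 0.0
```

Emit:
drive_tool([
  [[-1,0,0.05,0,0],[-1,0,0.1,0,0],[-1,0,0.15,0,0],[-1,0,0.2,0,0],[-1,0,0.25,0,0]],
])

```text
time_s: 69.45
tcp_pos: [0.6308, -0.0973, 0.0625]
eef_rot: [-180.0, 0.0, -173.4]
contact_force: [0.4, -3.4, 0.3]
gripper_width: 0.0001
gripper_force: 1.6
```

Emit:
drive_tool([
  [[-1,0,0.06,0,0],[-1,0,0.12,0,0],[-1,0,0.18,0,0],[-1,0,0.24,0,0],[-1,0,0.3,0,0]],
])

```text
time_s: 70.08
tcp_pos: [0.6266, -0.0612, 0.0624]
eef_rot: [-180.0, 0.0, -173.4]
contact_force: [-0.2, -3.5, 2.9]
gripper_width: 0.0007
gripper_force: 2.1
```

Emit:
drive_tool([
  [[-1,0,0.06,0,0],[-1,0,0.12,0,0],[-1,0,0.18,0,0],[-1,0,0.24,0,0],[-1,0,0.3,0,0]],
])

```text
time_s: 70.7
tcp_pos: [0.6225, -0.0254, 0.0623]
eef_rot: [-180.0, 0.0, -173.4]
contact_force: [0.9, -4.8, 4.2]
gripper_width: 0.0004
gripper_force: 2.5
```

Emit:
drive_tool([
  [[-1,0,0.06,0,0],[-1,0,0.12,0,0],[-1,0,0.18,0,0],[-1,0,0.24,0,0],[-1,0,0.3,0,0]],
])

```text
time_s: 71.32
tcp_pos: [0.6184, 0.0095, 0.0624]
eef_rot: [-179.9, -0.0, -173.4]
contact_force: [2.6, -11.6, 4.7]
gripper_width: 0.0001
gripper_force: 6.5
```

Emit:
drive_tool([
  [[-1,0,0.03,0,0],[-1,0,0.06,0,0],[-1,0,0.09,0,0],[-1,0,0.12,0,0],[-1,0,0.12,0,0]],
])

```text
time_s: 71.95
tcp_pos: [0.6168, 0.0234, 0.0624]
eef_rot: [-179.9, -0.0, -173.5]
contact_force: [1.3, -9.9, 4.6]
gripper_width: 0.0002
gripper_force: 5.5
```

```bash
python3 - <<'E'
from h import *
s=st();p=s['tcp_pos'];print('u',(p[0]-.6043)*-.115+(p[1]-.2577)*.993)
E
```

```text
{'time_s': 71.95, 'tcp_pos': [0.6168, 0.0234, 0.0624], 'eef_rot': [-179.9287, -0.0122, -173.4549], 'contact_force': [1.2625, -9.9458, 4.6287], 'gripper_width': 0.0002, 'gripper_force': 5.5444, 'joints': [20.3134, 24.4122, -18.7961, 0.091, -46.8205, -103.8306]}
u -0.23413907342189266
```

Emit:
drive_tool([
  [[-1,0,0.02,0,0],[-1,0,0.04,0,0],[-1,0,0.06,0,0],[-1,0,0.07,0,0],[-1,0,0.07,0,0]],
])

```text
time_s: 72.58
tcp_pos: [0.6158, 0.0324, 0.0623]
eef_rot: [-180.0, -0.0, -173.5]
contact_force: [1.4, -6.8, 4.7]
gripper_width: 0.0005
gripper_force: 3.7
```

Emit:
drive_tool([
  [[-1,0,0.01,0,0],[-1,0,0.02,0,0],[-1,0,0.03,0,0],[-1,0,0.03,0,0],[-1,0,0.03,0,0]],
])

```text
time_s: 73.2
tcp_pos: [0.6153, 0.0365, 0.0621]
eef_rot: [180.0, -0.0, -173.4]
contact_force: [0.7, -2.7, 2.3]
gripper_width: 0.0007
gripper_force: 1.5
```

```bash
python3 - <<'E'
from h import *
s=st();p=s['tcp_pos'];print('u',(p[0]-.6043)*-.115+(p[1]-.2577)*.993)
shot('scene','s6')
E
```

```text
{'time_s': 73.2, 'tcp_pos': [0.6153, 0.0365, 0.0621], 'eef_rot': [179.9869, -0.0039, -173.4402], 'contact_force': [0.6941, -2.7488, 2.299], 'gripper_width': 0.0007, 'gripper_force': 1.5135, 'joints': [21.5143, 24.3612, -18.8838, -0.0187, -46.7554, -104.9417]}
u -0.22093638954425177
```

Emit:
drive_tool([
  [[-1,0,0.01,0,0],[-1,0,0.02,0,0],[-1,0,0.02,0,0],[-1,0,0.02,0,0]],
])

```text
time_s: 73.75
tcp_pos: [0.615, 0.0386, 0.0621]
eef_rot: [180.0, -0.0, -173.5]
contact_force: [0.7, -3.8, 1.5]
gripper_width: 0.0007
gripper_force: 1.9
```

Emit:
drive_tool([
  [[-1,0,0.01,0,0],[-1,0,0.02,0,0],[-1,0,0.02,0,0],[-1,0,0.02,0,0]],
])

```text
time_s: 74.25
tcp_pos: [0.6148, 0.041, 0.0622]
eef_rot: [180.0, -0.0, -173.4]
contact_force: [1.2, -2.6, 1.3]
gripper_width: 0.0005
gripper_force: 1.8
```

Emit:
drive_tool([
  [[-1,0,0.01,0,0],[-1,0,0.02,0,0],[-1,0,0.02,0,0],[-1,0,0.02,0,0]],
])

```text
time_s: 74.75
tcp_pos: [0.6145, 0.0434, 0.0622]
eef_rot: [180.0, -0.0, -173.4]
contact_force: [0.5, -2.5, 1.6]
gripper_width: 0.0005
gripper_force: 1.8
```

Emit:
drive_tool([
  [[-1,0,0.01,0,0],[-1,0,0.02,0,0],[-1,0,0.02,0,0],[-1,0,0.02,0,0]],
])

```text
time_s: 75.25
tcp_pos: [0.6143, 0.0447, 0.0622]
eef_rot: [-179.9, -0.0, -173.5]
contact_force: [2.5, -9.1, 1.4]
gripper_width: 0.0004
gripper_force: 4.6
```

Emit:
drive_tool([
  [[-1,0,-0.03,0,0],[-1,0,-0.06,0,0],[-1,0,-0.1,0,0],[-1,0,-0.15,0,0],[-1,0,-0.2,0,0]],
])

```text
time_s: 75.88
tcp_pos: [0.6169, 0.0217, 0.0621]
eef_rot: [180.0, -0.0, -173.4]
contact_force: [0.3, 0.4, 0.6]
gripper_width: 0.0007
gripper_force: 0.0
```

Emit:
drive_tool([
  [[-1,0,-0.1,-0.2,0],[-1,0,-0.2,-0.5,0],[-1,0,-0.3,-1,0],[-1,0,-0.3,-1,0]],
])

```text
time_s: 76.38
tcp_pos: [0.6241, -0.0144, 0.1878]
eef_rot: [180.0, 0.5, -173.5]
contact_force: [-0.5, 0.2, -1.1]
gripper_width: 0.0005
gripper_force: 0.0
```

Emit:
drive_tool([
  [[-1,0,-0.3,0,0],[-1,0,-0.8,0,0],[-1,0,-0.9,0,0],[-1,0,-0.9,0,0],[-1,0,-0.9,0,0]],
])

```text
time_s: 77.0
tcp_pos: [0.6333, -0.1204, 0.182]
eef_rot: [180.0, -0.0, -173.4]
contact_force: [-0.7, 0.9, -0.3]
gripper_width: 0.0005
gripper_force: 0.0
```

```bash
python3 - <<'E'
from h import *
st();shot('scene','s7');shot('side','sd7')
a=cv2.imread('pics/s7.png')[140:300,120:440];b=cv2.imread('pics/sd7.png')[120:320,150:400]
a=cv2.resize(a,None,fx=1.3,fy=1.3);b=cv2.resize(b,None,fx=1.5,fy=1.5)
H=max(a.shape[0],b.shape[0]);f=lambda q:cv2.copyMakeBorder(q,0,H-q.shape[0],0,0,0)
m=np.hstack([f(a),f(b)]);print(m.shape);cv2.imwrite('pics/m7.png',m)
o=cv2.imread('pics/scene0.png')
# compare front-panel area and bystanders with the start picture
d=cv2.absdiff(o,cv2.imread('pics/s7.png')).max(2)
for n,(x,y,w,h) in dict(front=(290,240,25,45),can=(185,222,45,60),bowls=(155,222,35,30),scoop=(145,138,45,35),torch=(112,175,50,27),pin=(228,185,28,18),pan=(415,260,90,60),dowel=(376,176,30,60)).items(): print(n,(d[y:y+h,x:x+w]>40).mean().round(3))
E
```

```text
{'time_s': 77.0, 'tcp_pos': [0.6333, -0.1204, 0.182], 'eef_rot': [179.985, -0.0165, -173.4201], 'contact_force': [-0.7144, 0.8785, -0.2625], 'gripper_width': 0.0005, 'gripper_force': 0.0, 'joints': [6.5363, 19.9285, -7.7442, -0.0169, -62.3438, -89.9485]}
(300, 791, 3)
front 0.512
can 0.077
bowls 0.0
scoop 0.0
torch 0.0
pin 0.675
pan 0.015
dowel 0.065
```

View pics/m7.png

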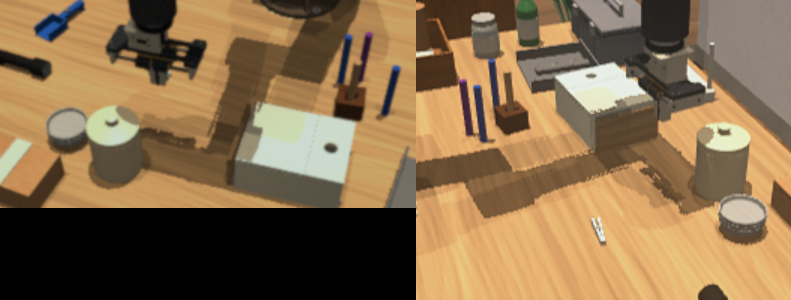

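The drawer is shut and holds with the arm clear. The dowel is in its stand, and the clothespin, canister, bowls, scoop and torch are unmoved.

```bash
python3 -c "
from plant import job
print(job.close_job())"
```

```text
the job is handed in; nothing more can be done
None
```

I handed the job in at 77 s: all five tins are stacked on the pad in the shut, caught drawer, the dowel is back in its stand, and nothing else on the shelf was seen to move. The first tin was found shifted off the pad right after placing and was put back, and the pile was not seen again once the drawer closed.

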